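Pack away the demonstration transformer kit in its two-layer box

TASK

Pack the transformer parts into the two-layer box: flip the toggle clamp's handle over to release the long iron bar lying on the coils and leave the clamp open, then lay that bar and the short iron bar flat in their cavities in the bottom of the box. Then take the divider from its sloping rest, tuck its edge under the box's lip without forcing it and lower it flat onto its ledges, and finally set the terminal block in the divider's recess. Leave the screwdriver, the meter and the spare coil where they are.

Things in the scene. Friction and masses are not known exactly. Their poses are not given: they have to be found in the camera images.
- transformer: Fixed transformer: black base board 300 x 110 x 15 mm, two grey coils (50 along x, 56 along y, top at 86 mm) on a U core's legs at x = -41 and 41 mm, leg tops at 100 mm. Origin: on the table midway between the legs; x points to the toggle clamp, z up. Clamp post at x = 112 mm, 30 x 34 mm, 145 mm high; handle and hold-down arm pivot about an axis along y at x = 106, z = 136 mm.
- clamp_handle (a joint): Toggle clamp handle angle (rad). 0 = clamped, leaning 0.26 rad from upright towards the bar (transformer -x). Grows as it is pushed towards transformer +x. An over-centre spring holds it at 0 (about 3 N at the tip to start it), then from 0.6 on flips it to its stop at 1.5; past 1.0 is open. The 70 mm hold-down arm over the bar's clamp end rises with it, to 1.35 rad.
- handle_tip (a point): Top end of the clamp handle, on its centre line, 90 mm from the pivot; the grip is a black cylinder 20 mm in diameter reaching from 45 to 90 mm from the pivot. It is at about 223 mm above the table when clamped.
- yoke: Long laminated iron bar, 110 x 28 x 24 mm (x, y, z), about 0.5 kg, at first lying across the transformer's leg tops under the clamp, its length along the transformer's x. Origin: centre of its underside; x along its length.
- short_core: Short laminated iron bar, 64 x 28 x 24 mm (x, y, z), about 0.27 kg, with a nose stepping down to 14 mm wide over the last 16 mm at +x. Loose on the table at any yaw. Origin: centre of its underside; x along its length.
- terminal: Black plastic terminal block, 46 x 36 x 26 mm (x, y, z), with two brass posts (10 mm in diameter, 12 mm tall, at x = -12 and +12 mm) on top, 90 g. Loose on the table at any yaw. Origin: centre of its underside; x along its length.
- kit_box: Fixed grey two-layer box, open on top. Inside 190 mm (x) by 130 mm (y), walls 6 mm, floor 6 mm, rim 58 mm above the table. Origin: centre of its underside, z up. A lip runs along the near (-x) wall. 36 mm high ledges for the divider run along the near wall (x = -95 to -72 mm) and the far wall (x = 87 to 95 mm). Two bottom cavities are marked by ribs 4 mm thick, 6 mm high.
- long_cavity (a point): Centre of the floor of the long bottom cavity (35 mm along box x, 116 mm along box y), at box x = 42 mm, y = 0, 6 mm above the table; axes as the box. For the long bar, lengthwise along box y, either way round.
- short_cavity (a point): Centre of the floor of the short bottom cavity (35 mm along box x, 70 mm along box y), at box x = -32 mm, y = 0, 6 mm above the table; axes as the box. For the short bar, lengthwise along box y, either way round.
- divider_seat (a point): Where the divider's origin lies when seated: middle of the box, 36 mm above the table; axes as the box.
- lip (a point): Middle of the lip's free edge, on its underside, at box x = -85 mm, 51 mm above the table; axes as the box. The lip is 10 mm wide and 6 mm thick, runs along the whole near wall and leaves a 15 mm gap above the near ledge.
- divider: White divider plate, 186 x 124 x 5 mm (x, y, z), 0.22 kg. Origin: centre of its underside; z normal to the plate, on the fin's side. The fin to hold it by stands in its middle: 10 mm thick (x), 50 mm long (y), z = 5 to 45 mm. A recess is on its +x half. 2 mm (x) and 3 mm (y) play each side in the box; too long to pass the lip when level: its -x (or +x) edge goes under first, the plate tilted.
- fin_top (a point): Middle of the top edge of the divider's fin (divider z = 45 mm).
- recess (a point): Centre of the floor of the recess on the divider, at divider x = 48, y = 0, z = 5 mm; inside 51 mm (x) by 41 mm (y), ribs 4 mm thick and 5 mm high. Takes the terminal block, its length along divider x, either way round. Axes as the divider.
- rest: Fixed plywood rest with a face sloping 30 degrees, rising towards its +x, on which the divider lies, its z leaning 30 degrees from upright towards the rest's -x. Origin: on the table under the middle of the slope; there the face is 70 mm high. The divider's -x edge is down, against a stop strip that stands 6 mm above the face.
- screwdriver: Bystander: screwdriver lying on the table, 160 mm long, red handle. Origin: on its underside.
- meter: Bystander: hand-held meter lying flat, 75 x 130 x 30 mm with a dial 7 mm higher. Origin: centre of its underside.
- spare_coil: Bystander: small spare coil, 50 x 50 x 42 mm. Origin: centre of its underside.
There are look-alikes about, which are no part of the job. What is shaped like the divider but green or orange is not meant. Leave any blue look-alike of the terminal alone.

How it is judged:
By the outcome, as a careful person would: the job done as asked, in the order asked, and still so for the second after the job is handed in, with the robot touching nothing.
It also fails if it takes over 72 s, if anything falls off the work surface, if the arm or the gripper's body presses on something with over 40 N, if the wrist force passes 120 N, or if a joint passes its speed limit or range.

ROBOT

A 6-joint arm with a two-finger parallel gripper is mounted at the origin on the work surface. World frame = base frame: x ahead of the robot, y to its left, z up, the work surface at z = 0. Lengths are in m, angles in rad, forces in N, time in s.
With the tool pointing down it reaches from about 0.325 to 0.925 m from the base axis. Payload 3.1 kg.
Tool frame: the origin (TCP) lies midway between the tips of the shut fingers; the grasp point (between the pads) lies 19 mm behind it (manip.pinch_z is the distance from the TCP to the grasp point, in m); z points along the fingers, x is the direction in which the jaws open and shut, and the axes are right-handed (so a half turn about z gives the same grasp; the last joint's range is limited). The gripper opens to 85 mm and grips with 20 to 120 N. Pads are 22 mm wide; open, the fingers measure 114 mm over their backs; the gripper's body (76 mm by 85 mm) begins 54 mm behind the grasp point. The pads swing forward as they close: fully open they stand 13 mm farther back than shut.
Start: joints at [-1.252, 0.217, 1.613, -0, 1.311, -0.112], TCP at [0.261, -0.568, 0.231] pointing down, gripper open.
Joint ranges: [-2.75, 2.75], [-0.78, 2.1], [0.31, 2.55], [-1.13, 4.27], [0.13, 2.63], [-2.58, 2.58]. Speed limits (rad/s): [2.79, 2.79, 3.14, 3.14, 3.14, 3.14].

INTERFACE

Orientations are given as a unit quaternion [x, y, z, w].
In Python, from bench import monitor, vision, job, manip gives the robot as it stands.
- The arm moves only by the tool carry_out, never from a script. Its argument "plan" is a list of rows, each a list of 7 numbers: the shift along the tool's x, y, z in m, then the turn, a rotation vector about the tool's x, y, z in degrees, then the opening in per cent of the stroke, from 0 (shut) to 100 (fully open). In form: [[x, y, z, wx, wy, wz, fingers], ...]. A call has 1 to 5 rows; each row shifts and turns the commanded pose from where the row before left it, along the tool's axes as they then stand; what a row does not reach is not made up. A row lasts 1/10 s, in which the tool goes at most 50 mm and 8.59 degrees, less where a joint would pass 70% of its speed; a pose out of reach is approached as far as the arm can. A call with a gripper value outside its range is refused whole. The fingers move at their own pace and stop on an object; "newtons" is the grip in N (left out, the last holds). Time passes only in rows, so rows that do not move let the fingers close. It gives the time, the measured TCP pose, the force and the opening at its end, in the units of the state.
- monitor.read_state(): the state, without advancing time (a new reading comes with each control period).
- vision.read_camera(name): name is "side" or "top" or "wrist"; returns (picture, depth): 400x640x3 uint8, red, green, blue; 400x640 float32, m along the optical axis (not along the pixel's ray), 0 where there is no reading.
- vision.camera_params(name): a dict with "fx", "fy", "cx", "cy" (pixels), "R" (3x3) and "t" (3): a world point X has camera coordinates R X + t; the wrist camera has in their place "T_tool_cam" (4x4, takes a point from camera to tool coordinates, whose origin is the TCP and whose axes are the tool frame's). Camera axes: x right, y down, z forward; pixel columns grow to the right and rows downward; lengths in m; the calibration is good to about 2 mm. A picture is of the moment at which its call begins: read the wrist's pose just before it. camera_params takes no time and is no camera call.
- job.sign_off(): hands the job in, once; it reports no verdict.
The state is a dict: "time_s": time; "joints": joint angles; "dq": joint speeds; "joint_torque": joint torques, N m; "ee_pos": TCP position; "orientation": TCP orientation; "ft_force": force on the tool from outside, world axes, zero at the start; "moment": the same for the moment, N m; "opening": opening from 0.0 (shut) to 1.0 (fully open).
Only numpy, scipy, OpenCV 4.12 (cv2) and the standard library are available. Lean on these libraries where they do the work, as an engineer would, in place of code of your own. Each camera call takes 0.05 s, during which the arm holds its last target.

## Working session

There is one attempt and no reset: what is moved stays moved. The work goes in short steps, Python scripts to look and compute and a tool call to move; the robot and the scene stay as the last step left them, time stands still between calls to the robot, and variables do not carry over. Pictures are saved under pics/ and viewed, and the job is handed in when it is done.

Besides the shell and the picture viewer there is one more tool, called after "Request:" by a JSON object that holds its "fn" and its "kwargs". carry_out: Moves the arm, as the interface text tells. Its arguments: {"type":"object","properties":{"plan":{"type":"array"},"newtons":{"type":"number"}},"required":["plan"]}

```bash
ls; mkdir -p pics
python3 - <<'E'
from bench import monitor, vision, job, manip
import cv2, numpy as np
print(monitor.read_state()); print([a for a in dir(manip) if a[0]!='_'], manip.pinch_z)
for n in ['side','top','wrist']:
    p,d=vision.read_camera(n); cv2.imwrite(f'pics/{n}0.png',p[:,:,::-1]); np.save(f'{n}0.npy',d)
    print(n,vision.camera_params(n))
E
```

```text
pics
{'time_s': 0.0, 'joints': array([-1.25222869e+00,  2.17770900e-01,  1.61493741e+00,  1.59438001e-06,
        1.31132364e+00, -1.12175716e-01]), 'dq': array([-0.00036884, -0.00133374,  0.00045966, -0.00077329,  0.0015593 ,
        0.00149866]), 'joint_torque': array([-5.15526881e-04, -3.96841693e+01, -3.03854764e+01, -3.25155634e-04,
        9.55590222e-03,  1.65948983e-06]), 'ee_pos': array([ 0.26074042, -0.56710428,  0.2299562 ]), 'orientation': array([ 8.41885945e-01, -5.39654119e-01, -9.46188133e-04, -7.69590605e-04]), 'ft_force': array([ 0.54630667, -0.39161762, -0.67612843]), 'moment': array([-0.01337157, -0.01682158,  0.02399586]), 'opening': 1.0021437482229925}
['IKError', 'pinch_z'] 0.0187
side {'fx': 380.62821014931865, 'fy': 380.62821014931865, 'cx': 318.8734558392503, 'cy': 196.23100064577375, 'R': array([[-0.99975872, -0.01745701, -0.01333264],
       [-0.00399237,  0.74126523, -0.67120036],
       [ 0.02160017, -0.67098518, -0.74115607]]), 't': array([0.4601408 , 0.14416598, 1.10667784])}
top {'fx': 500.38074296506784, 'fy': 500.38074296506784, 'cx': 322.0114445132857, 'cy': 199.12214624973203, 'R': array([[ 0.0271059 , -0.9995733 , -0.0108856 ],
       [-0.98156112, -0.02455305, -0.18956509],
       [ 0.18921693,  0.01582322, -0.98180781]]), 't': array([-0.0696954 ,  0.50587577,  1.8900395 ])}
wrist {'fx': 315.9891956012935, 'fy': 315.9891956012935, 'cx': 316.74654214335385, 'cy': 196.28110696977052, 'T_tool_cam': array([[ 9.99999663e-01,  5.72669555e-04,  5.88733836e-04,
         1.32843622e-03],
       [-7.22308825e-04,  9.54401460e-01,  2.98525261e-01,
        -7.53495928e-02],
       [-3.90932104e-04, -2.98525586e-01,  9.54401552e-01,
        -1.43426235e-01],
       [ 0.00000000e+00,  0.00000000e+00,  0.00000000e+00,
         1.00000000e+00]])}
```

View pics/top0.png

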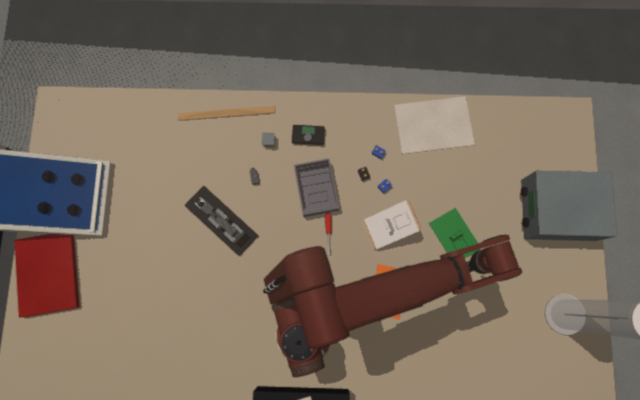

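View pics/side0.png

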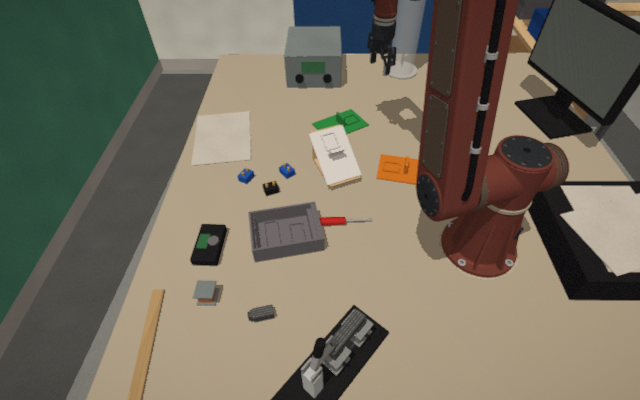

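View pics/wrist0.png

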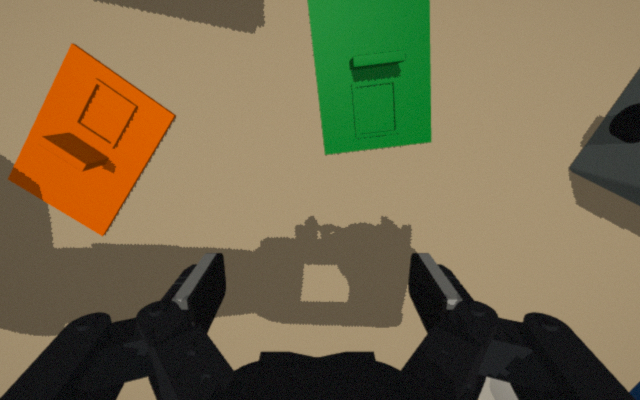

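```bash
cat > h.py <<'E'
import numpy as np, cv2
from scipy.spatial.transform import Rotation as Rn
P={}
def params():
    from bench import vision
    return {n:vision.camera_params(n) for n in ['side','top','wrist']}
def ray(c,u,v,st=None):
    d=np.array([(u-c['cx'])/c['fx'],(v-c['cy'])/c['fy'],1.])
    if 'R' in c: return -c['R'].T@c['t'], c['R'].T@d
    T=c['T_tool_cam']; R=Rn.from_quat(st['orientation']).as_matrix(); p=np.array(st['ee_pos'])
    return R@T[:3,3]+p, R@(T[:3,:3]@d)
def pt(c,u,v,dep,st=None):
    o,d=ray(c,u,v,st); return o+d*dep
def atz(c,u,v,z,st=None):
    o,d=ray(c,u,v,st); return o+d*(z-o[2])/d[2]
def tri(*rays):
    A=np.zeros((3,3));b=np.zeros(3)
    for o,d in rays:
        d=d/np.linalg.norm(d);M=np.eye(3)-np.outer(d,d);A+=M;b+=M@o
    x=np.linalg.solve(A,b); return x,[np.linalg.norm((np.eye(3)-np.outer(d,d)/(d@d))@(x-o)) for o,d in rays]
def proj(c,X,st=None):
    X=np.asarray(X,float)
    if 'R' in c: q=c['R']@X+c['t']
    else:
        T=c['T_tool_cam'];R=Rn.from_quat(st['orientation']).as_matrix();q=T[:3,:3].T@(R.T@(X-st['ee_pos'])-T[:3,3])
    return np.array([c['fx']*q[0]/q[2]+c['cx'],c['fy']*q[1]/q[2]+c['cy']])
def crop(img,out,x0,y0,x1,y1,s):
    c=cv2.resize(img[y0:y1,x0:x1],None,fx=s,fy=s,interpolation=cv2.INTER_CUBIC);
    cv2.imwrite(out,c)
E
python3 - <<'E'
from h import *
t=cv2.imread('pics/top0.png');s=cv2.imread('pics/side0.png')
crop(t,'pics/tc1.png',180,120,340,255,5)
crop(t,'pics/tc2.png',320,130,490,260,4)
crop(s,'pics/sc1.png',190,200,390,400,3)
crop(s,'pics/sc2.png',230,100,430,200,4)
E
```

```text
(no output)
```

View pics/tc1.png

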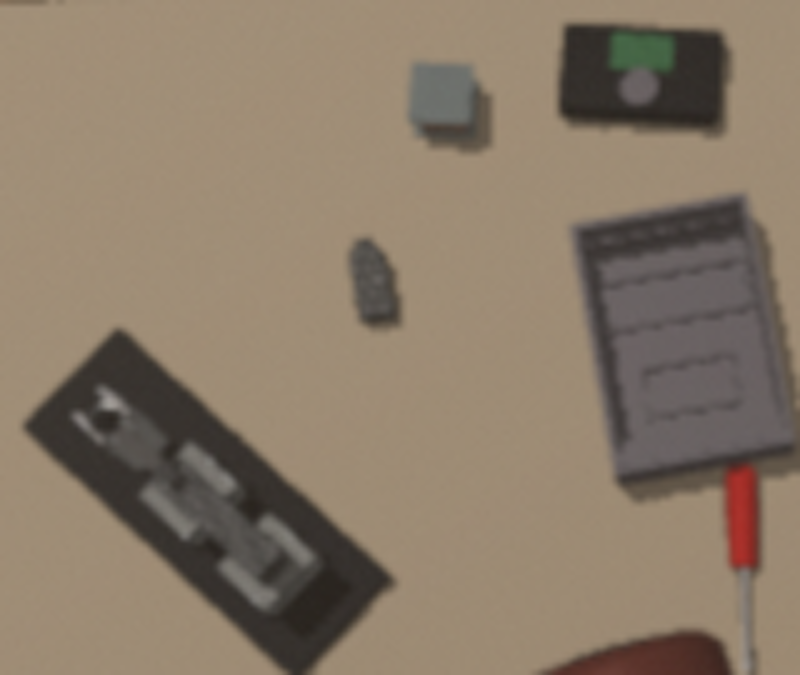

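View pics/tc2.png

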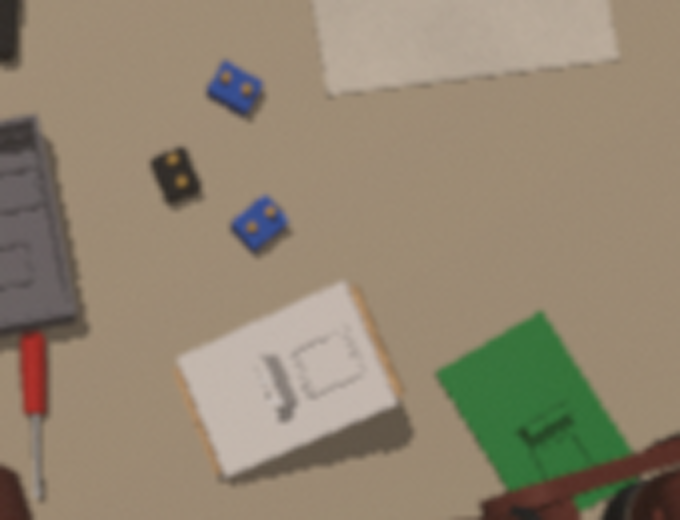

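View pics/sc1.png

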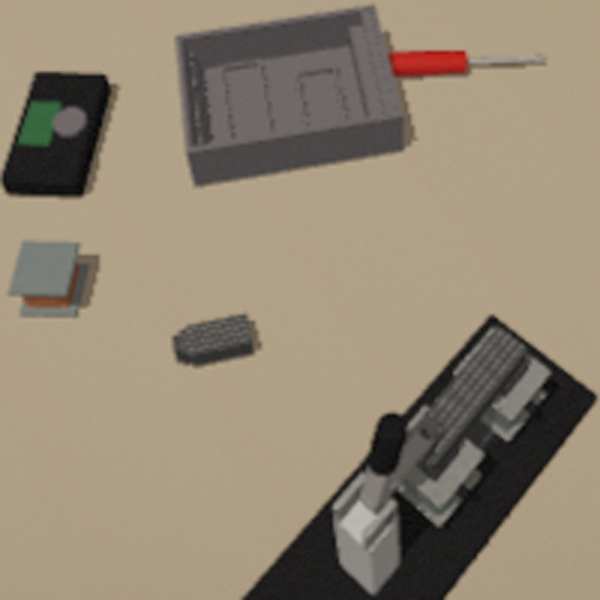

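View pics/sc2.png

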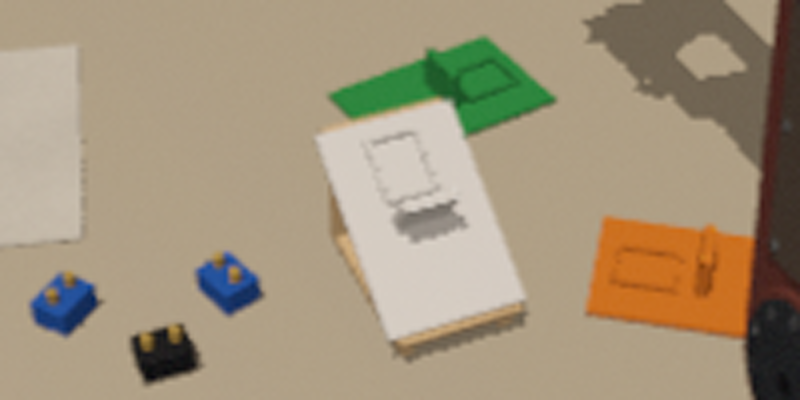

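Run:
```python
from h import *
c=params();t=c['top'];s=c['side']
np.set_printoptions(precision=4,suppress=True)
def T1(x,y):return (180+x/5-.4,120+y/5-.4)
def T2(x,y):return (320+x/4-.4,130+y/4-.4)
def S1(x,y):return (190+x/3-.4,200+y/3-.4)
def S2(x,y):return (230+x/4-.4,100+y/4-.4)
def two(n,a,b):
    x,e=tri(ray(t,*a),ray(s,*b)); print(n,x,np.round(e,4))
# box rim outer corners: 
for n,a,b in [('box far-left',T1(573,226),S1(193,183)),('far right',T1(745,196),S1(177,37)),('near left',T1(622,483),S1(405,150)),('near right',T1(793,448),S1(375,8)),
 ('handle tip',T1(108,420),S1(390,425)),('yoke far end mid',T1(262,560),S1(508,335)),
 ('divider lowleft',T2(177,360),S2(523,303)),('upl',T2(345,282),S2(322,137)),('lowr',T2(225,478),S2(392,335)),('upr',T2(402,402),S2(443,103))]:
    two(n,a,b)
print('term posts',atz(t,*T2(172,160),.038),atz(t,*T2(182,181),.038))
for p in [(153,160),(186,147),(201,188),(170,207)]: print('  term', atz(t,*T2(*p),.026))
print('base corners',[atz(t,*T1(*p),.015) for p in [(120,328),(25,425),(395,580)]])
print('core', [atz(t,*T1(*p),.024) for p in [(352,243),(372,238),(365,325),(397,318)]])
dz=np.load('top0.npy'); 
for n,p in [('fin',T2(270,360)),('plate',T2(230,400)),('plate',T2(320,310)),('yoke',T1(225,515))]:
    print(n,pt(t,*p,dz[int(p[1]+.5),int(p[0]+.5)]))
```

```text
box far-left [0.6476 0.0597 0.0074] [0.005 0.005]
far right [ 0.669  -0.0781  0.0547] [0.0011 0.0011]
near left [ 0.4451  0.014  -0.0035] [0.0018 0.0018]
near right [ 0.4719 -0.1204  0.0507] [0.0029 0.0029]
handle tip [0.4491 0.3676 0.2143] [0.0005 0.0005]
yoke far end mid [0.3639 0.2682 0.1309] [0.0019 0.0019]
divider lowleft [ 0.3782 -0.202   0.1066] [0.0456 0.0456]
upl [ 0.4965 -0.3697  0.1165] [0.0019 0.0019]
lowr [ 0.3818 -0.2809 -0.0426] [0.0539 0.0539]
upr [ 0.39   -0.4233  0.1099] [0.0019 0.0019]
term posts [ 0.6317 -0.2128  0.038 ] [ 0.6107 -0.2228  0.038 ]
  term [ 0.6343 -0.1948  0.026 ]
  term [ 0.6484 -0.2273  0.026 ]
  term [ 0.607  -0.2425  0.026 ]
  term [ 0.587  -0.2122  0.026 ]
base corners [array([0.5584, 0.4158, 0.015 ]), array([0.4783, 0.4853, 0.015 ]), array([0.3632, 0.1868, 0.015 ])]
core [array([0.6302, 0.2335, 0.024 ]), array([0.6346, 0.2178, 0.024 ]), array([0.5637, 0.2196, 0.024 ]), array([0.57  , 0.1946, 0.024 ])]
fin [ 0.4252 -0.3019  0.1037]
plate [ 0.3947 -0.2707  0.0437]
plate [ 0.4738 -0.3486  0.1027]
yoke [0.3956 0.2996 0.1237]
```

```bash
cat > plan.py <<'E'
import sys, json, os, numpy as np
from scipy.spatial.transform import Rotation as Rn
F='cmd.json'
def down(yaw):  # tool x at world angle yaw (deg), z down
    return Rn.from_euler('z',yaw,degrees=True)*Rn.from_euler('x',180,degrees=True)
def load():
    d=json.load(open(F)); return np.array(d['p']),Rn.from_quat(d['q'])
def save(p,R): json.dump({'p':list(map(float,p)),'q':list(map(float,R.as_quat()))},open(F,'w'))
def sync(meas=True):
    from bench import monitor
    s=monitor.read_state(); save(s['ee_pos'],Rn.from_quat(s['orientation'])); return s
def seg(p1,R1,f,step=.042,ang=8.0,hold=0,n=None,grip=None,lim=None):
    """print rows from stored command to p1,R1, fingers f"""
    p,R=load(); p1=np.array(p1,float)
    if R1 is None:R1=R
    rv=(R.inv()*R1).as_rotvec(degrees=True)
    if n is None:n=max(1,int(np.ceil(max(np.linalg.norm(p1-p)/step,np.linalg.norm(rv)/ang))))
    rows=[];p0,R0=p.copy(),R
    for i in range(1,n+1):
        pt=p0+(p1-p0)*i/n; Rt=R0*Rn.from_rotvec(rv*i/n,degrees=True)
        sh=np.round(R.inv().apply(pt-p),4 if n<3 else 3 if i<n else 4); w=np.round((R.inv()*Rt).as_rotvec(degrees=True),1 if i<n else 2)
        rows.append([*map(float,sh+0.0),*map(float,w+0.0),f])
        p=p+R.apply(sh); R=R*Rn.from_rotvec(w,degrees=True)
    rows+= [[0,0,0,0,0,0,f]]*hold
    save(p,R)
    for i in range(0,len(rows),5): print(json.dumps(rows[i:i+5]).replace('.0,',',').replace('.0]',']'))
E
python3 - <<'E'
from plan import *
save([.261,-.568,.231],Rn.from_quat([ 8.41885945e-01, -5.39654119e-01,0,0]))
seg([.40,-.31,.38],down(-65),0)
E
```

```text
[[-0.022, -0.029, -0.019, 0, 0, 0, 0], [-0.022, -0.03, -0.018, 0, 0, -0.1, 0], [-0.022, -0.029, -0.019, 0, 0, 0, 0], [-0.022, -0.029, -0.018, 0, 0, -0.1, 0], [-0.022, -0.029, -0.019, 0, 0, 0, 0]]
[[-0.022, -0.03, -0.019, 0, 0, 0, 0], [-0.022, -0.029, -0.018, 0, 0, -0.1, 0], [-0.0218, -0.0295, -0.019, 0, 0, -0.02, 0]]
```

Candidates (top picture): the terminal is black at (364,174), with blue look-alikes at (379,152) and (385,186). The divider is white on its rest at (393,225), with green at (456,233), orange at (388,280) and paper at (434,125). The long bar is at (225,222) under the clamp and the short bar is at (255,176). The crops confirm the black terminal and the white divider with its fin.

Request:
{"fn": "carry_out", "kwargs": {"plan": [[-0.022, -0.029, -0.019, 0, 0, 0, 0], [-0.022, -0.03, -0.018, 0, 0, -0.1, 0], [-0.022, -0.029, -0.019, 0, 0, 0, 0], [-0.022, -0.029, -0.018, 0, 0, -0.1, 0], [-0.022, -0.029, -0.019, 0, 0, 0, 0]], "newtons": 60}}

```text
time_s: 0.65
ee_pos: [0.3478, -0.4052, 0.3244]
orientation: [0.843, -0.538, -0.0, -0.0]
ft_force: [0.0, -0.2, 0.4]
opening: 0.143
```

Request:
{"fn": "carry_out", "kwargs": {"plan": [[-0.022, -0.03, -0.019, 0, 0, 0, 0], [-0.022, -0.029, -0.018, 0, 0, -0.1, 0], [-0.0218, -0.0295, -0.019, 0, 0, -0.02, 0], [0, 0, 0, 0, 0, 0, 0]]}}

```text
time_s: 1.05
ee_pos: [0.4026, -0.3074, 0.3839]
orientation: [0.845, -0.535, 0.003, -0.0]
ft_force: [-0.8, -0.4, 0.3]
opening: 0.001
```

```bash
cat > snap.py <<'E'
import sys, pickle
from h import *
from bench import monitor, vision
n=sys.argv[1]; cams=sys.argv[2:] or ['wrist']
for k in cams:
    st=monitor.read_state(); p,d=vision.read_camera(k)
    cv2.imwrite(f'pics/{k}_{n}.png',p[:,:,::-1]); pickle.dump((st,p,d),open(f'{k}_{n}.pkl','wb'))
print(st['time_s'],st['ee_pos'].round(4),st['orientation'].round(4),st['ft_force'].round(1),round(st['opening'],3))
E
python3 snap.py 1
python3 - <<'E'
from plan import *; print(load()[0])
seg([.47,-.05,.38],down(-45),0)
E
```

```text
1.05 [ 0.4026 -0.3074  0.3839] [ 8.448e-01 -5.351e-01  3.000e-03 -3.000e-04] [-0.8 -0.4  0.3] 0.001
[ 0.40005672 -0.31000937  0.38      ]
[[-0.029, -0.025, 0, 0, 0, -2.9, 0], [-0.029, -0.026, 0, 0, 0, -2.8, 0], [-0.026, -0.028, 0, 0, 0, -2.9, 0], [-0.026, -0.028, 0, 0, 0, -2.8, 0], [-0.024, -0.031, 0, 0, 0, -2.9, 0]]
[[-0.022, -0.031, 0, 0, 0, -2.8, 0], [-0.0211, -0.0321, 0, 0, 0, -2.9, 0]]
```

View pics/wrist_1.png

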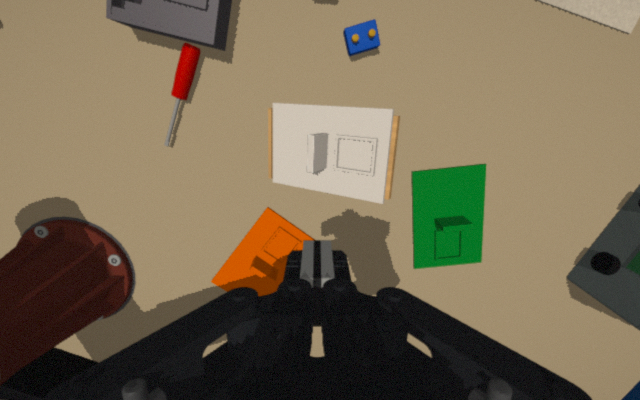

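Request:
{"fn": "carry_out", "kwargs": {"plan": [[-0.029, -0.025, 0, 0, 0, -2.9, 0], [-0.029, -0.026, 0, 0, 0, -2.8, 0], [-0.026, -0.028, 0, 0, 0, -2.9, 0], [-0.026, -0.028, 0, 0, 0, -2.8, 0], [-0.024, -0.031, 0, 0, 0, -2.9, 0]]}}

```text
time_s: 1.6
ee_pos: [0.4498, -0.1234, 0.3788]
orientation: [0.904, -0.428, -0.001, 0.0]
ft_force: [1.9, 0.1, 0.7]
opening: 0.002
```

Request:
{"fn": "carry_out", "kwargs": {"plan": [[-0.022, -0.031, 0, 0, 0, -2.8, 0], [-0.0211, -0.0321, 0, 0, 0, -2.9, 0], [0, 0, 0, 0, 0, 0, 0]]}}

```text
time_s: 1.9
ee_pos: [0.4701, -0.0472, 0.3789]
orientation: [0.925, -0.38, -0.001, -0.001]
ft_force: [-0.8, -0.1, 0.2]
opening: 0.001
```

```bash
python3 snap.py 2
python3 - <<'E'
from bench import monitor
print(monitor.read_state()['ee_pos'])
from plan import *; print(load()[0])
seg([.37,.27,.36],down(-40.5),0)
E
```

```text
1.9 [ 0.4701 -0.0472  0.3789] [ 9.248e-01 -3.804e-01 -1.300e-03 -5.000e-04] [-0.8 -0.1  0.2] 0.001
[ 0.46983079 -0.04911751  0.37890372]
[ 0.47003866 -0.05001452  0.38      ]
[[-0.037, -0.019, 0.003, 0, 0, -0.6, 0], [-0.037, -0.02, 0.002, 0, 0, -0.5, 0], [-0.037, -0.02, 0.003, 0, 0, -0.6, 0], [-0.036, -0.021, 0.002, 0, 0, -0.6, 0], [-0.037, -0.021, 0.003, 0, 0, -0.5, 0]]
[[-0.036, -0.021, 0.002, 0, 0, -0.6, 0], [-0.036, -0.022, 0.003, 0, 0, -0.5, 0], [-0.0354, -0.0216, 0.002, 0, 0, -0.6, 0]]
```

View pics/wrist_2.png

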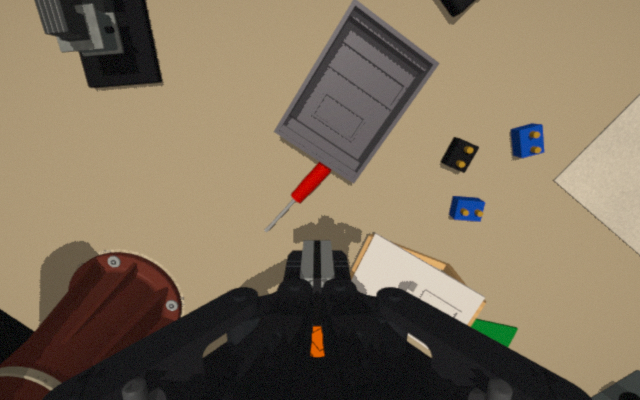

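Request:
{"fn": "carry_out", "kwargs": {"plan": [[-0.037, -0.019, 0.003, 0, 0, -0.6, 0], [-0.037, -0.02, 0.002, 0, 0, -0.5, 0], [-0.037, -0.02, 0.003, 0, 0, -0.6, 0], [-0.036, -0.021, 0.002, 0, 0, -0.6, 0], [-0.037, -0.021, 0.003, 0, 0, -0.5, 0]]}}

```text
time_s: 2.45
ee_pos: [0.4072, 0.1498, 0.3665]
orientation: [0.932, -0.362, 0.0, 0.001]
ft_force: [1.2, 0.8, -0.2]
opening: -0.003
```

Request:
{"fn": "carry_out", "kwargs": {"plan": [[-0.036, -0.021, 0.002, 0, 0, -0.6, 0], [-0.036, -0.022, 0.003, 0, 0, -0.5, 0], [-0.0354, -0.0216, 0.002, 0, 0, -0.6, 0], [0, 0, 0, 0, 0, 0, 0], [0, 0, 0, 0, 0, 0, 0]]}}

```text
time_s: 2.95
ee_pos: [0.3703, 0.2691, 0.3594]
orientation: [0.938, -0.346, -0.0, 0.001]
ft_force: [0.0, -0.2, 0.0]
opening: -0.004
```

```bash
python3 snap.py 3 wrist side top
python3 - <<'E'
from h import *
crop(cv2.imread('pics/wrist_3.png'),'pics/w3c.png',170,0,490,240,2.5)
crop(cv2.imread('pics/side_3.png'),'pics/s3c.png',260,300,400,400,5.5)
E
```

```text
3.05 [0.3708 0.2684 0.3599] [ 9.377e-01 -3.473e-01  1.000e-04  7.000e-04] [ 0.3 -0.4  0.2] -0.0
```

View pics/w3c.png

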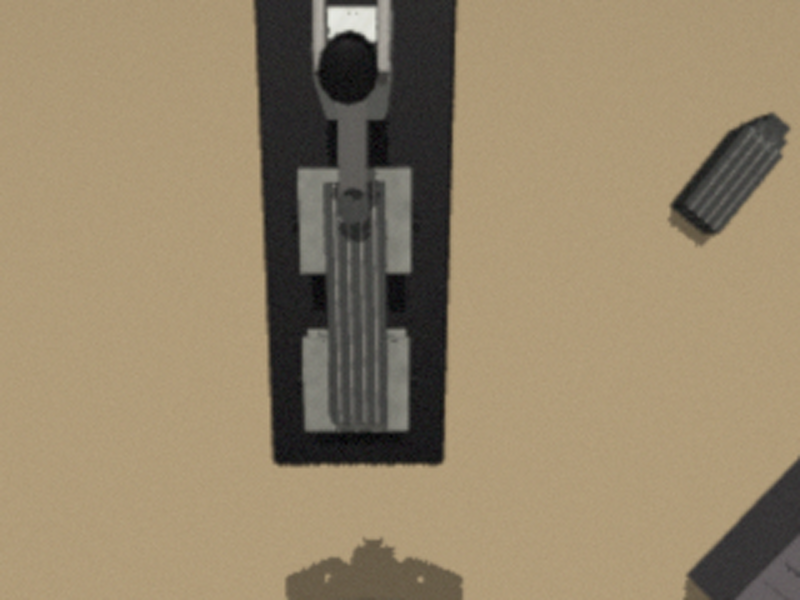

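View pics/s3c.png

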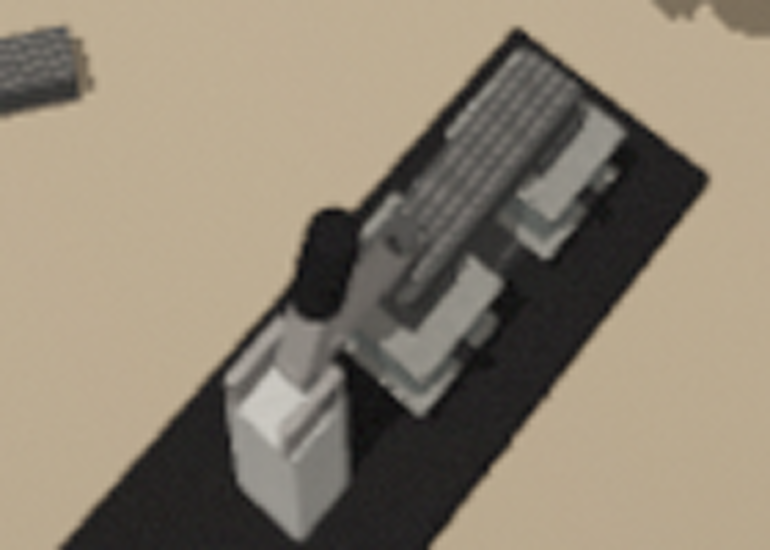

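Run:
```python
from h import *
import pickle
np.set_printoptions(precision=4,suppress=True)
c=params()
st,p,d=pickle.load(open('wrist_3.pkl','rb'))
w=lambda x,y:(170+x/2.5-.3,y/2.5-.3)
C=[atz(c['wrist'],*w(*q),.124,st) for q in [(325,183),(385,183),(333,428),(387,430)]]
print(np.array(C)); 
a=(C[0]+C[1])/2;b=(C[2]+C[3])/2;v=a-b;print('yoke mid',(a+b)/2,'len',np.linalg.norm(v),'yaw',np.degrees(np.arctan2(v[1],v[0])))
# depth check
for q in [(357,330),(357,400),(320,380),(348,60)]:
    u,vv=w(*q);print(q,pt(c['wrist'],u,vv,d[int(round(vv)),int(round(u))],st))
bc=[atz(c['wrist'],*w(*q),.015,st) for q in [(275,463),(443,463),(254,0),(456,0)]]
m=(bc[2]+bc[3])/2-(bc[0]+bc[1])/2
print('board',np.array(bc),np.degrees(np.arctan2(m[1],m[0])),(bc[0]+bc[1])/2)
# two-view yoke end
S=lambda x,y:(260+x/5.5-.4,300+y/5.5-.4)
for n,a,b in [('yoke far corner R',(387,430),(512,45)),('yoke far corner L',(333,428),(582,92)),('handle top',(347,55),(333,212))]:
    x,e=tri(ray(c['wrist'],*w(*a),st),ray(c['side'],*S(*b)));print(n,x,np.round(e,4))
# core
cc=np.array([atz(c['wrist'],*w(*q),.024,st) for q in [(673,203),(711,232),(735,128),(786,152),(770,115)]]);print('core',cc)
```

```text
[[0.4219 0.3571 0.124 ]
 [0.4423 0.3397 0.124 ]
 [0.3508 0.2705 0.124 ]
 [0.3703 0.2525 0.124 ]]
yoke mid [0.3963 0.305  0.124 ] len 0.112627490681217 yaw 50.50988824952546
(357, 330) [0.3907 0.2988 0.1257]
(357, 400) [0.3687 0.2733 0.1237]
(320, 380) [0.356  0.2891 0.0879]
(348, 60) [0.4507 0.3712 0.2248]
board [[0.2876 0.2614 0.015 ]
 [0.3694 0.1916 0.015 ]
 [0.4545 0.4604 0.015 ]
 [0.5376 0.3895 0.015 ]] 49.82463822991809 [0.3285 0.2265 0.015 ]
yoke far corner R [0.3738 0.2525 0.1185] [0.0043 0.0043]
yoke far corner L [0.3488 0.2684 0.1081] [0.0009 0.0009]
handle top [0.4491 0.3705 0.2372] [0.0009 0.0009]
core [[0.5664 0.2287 0.024 ]
 [0.5742 0.2014 0.024 ]
 [0.6145 0.2391 0.024 ]
 [0.6296 0.2101 0.024 ]
 [0.6328 0.2322 0.024 ]]
```

Run:
```python
from plan import *
d=np.array([.643,.766,0]);o=np.array([.396,.305,0])
sync_=[.3708,.2684,.3599]
p,R=load();print(p)
seg(o+.035*d+[0,0,.30],down(-40),0)
seg(o+.047*d+[0,0,.20],down(-40),0,hold=1)
print('push');seg(o+.125*d+[0,0,.20],down(-40),0,n=5,hold=2)
print('up');seg(o+.115*d+[0,0,.30],down(-40),0,hold=0)
```

```text
[0.36997539 0.26996537 0.36      ]
[[-0.001, -0.026, 0.02, 0, 0, -0.2, 0], [-0.001, -0.026, 0.02, 0, 0, -0.1, 0], [-0.001, -0.0266, 0.02, 0, 0, -0.2, 0]]
[[0, -0.004, 0.033, 0, 0, 0, 0], [0, -0.004, 0.034, 0, 0, 0, 0], [0, -0.004, 0.033, 0, 0, 0, 0], [0, 0, 0, 0, 0, 0, 0]]
push
[[0, -0.016, 0, 0, 0, 0, 0], [0, -0.015, 0, 0, 0, 0, 0], [0, -0.016, 0, 0, 0, 0, 0], [0, -0.015, 0, 0, 0, 0, 0], [0, -0.016, 0, 0, 0, 0, 0]]
[[0, 0, 0, 0, 0, 0, 0], [0, 0, 0, 0, 0, 0, 0]]
up
[[0, 0.003, -0.033, 0, 0, 0, 0], [0, 0.004, -0.034, 0, 0, 0, 0], [0, 0.003, -0.033, 0, 0, 0, 0]]
```

Request:
{"fn": "carry_out", "kwargs": {"plan": [[-0.001, -0.026, 0.02, 0, 0, -0.2, 0], [-0.001, -0.026, 0.02, 0, 0, -0.1, 0], [-0.001, -0.027, 0.02, 0, 0, -0.2, 0], [0, 0, 0, 0, 0, 0, 0]]}}

```text
time_s: 3.5
ee_pos: [0.4195, 0.3311, 0.296]
orientation: [0.939, -0.343, -0.002, 0.003]
ft_force: [-0.5, -0.2, -0.5]
opening: -0.0
```

Request:
{"fn": "carry_out", "kwargs": {"plan": [[0, -0.004, 0.033, 0, 0, 0, 0], [0, -0.004, 0.034, 0, 0, 0, 0], [0, -0.004, 0.033, 0, 0, 0, 0], [0, 0, 0, 0, 0, 0, 0]]}}

```text
time_s: 3.9
ee_pos: [0.424, 0.338, 0.1956]
orientation: [0.939, -0.343, -0.003, 0.004]
ft_force: [-0.4, -1.0, -0.8]
opening: 0.001
```

Request:
{"fn": "carry_out", "kwargs": {"plan": [[0, -0.016, 0, 0, 0, 0, 0], [0, -0.015, 0, 0, 0, 0, 0], [0, -0.016, 0, 0, 0, 0, 0], [0, -0.015, 0, 0, 0, 0, 0], [0, -0.016, 0, 0, 0, 0, 0]]}}

```text
time_s: 4.4
ee_pos: [0.4783, 0.4008, 0.2035]
orientation: [0.939, -0.343, 0.001, -0.001]
ft_force: [0.1, -0.2, 0.5]
opening: -0.005
```

Request:
{"fn": "carry_out", "kwargs": {"plan": [[0, 0, 0, 0, 0, 0, 0], [0, 0, 0, 0, 0, 0, 0]]}}

```text
time_s: 4.6
ee_pos: [0.4776, 0.4007, 0.2024]
orientation: [0.94, -0.342, 0.001, -0.001]
ft_force: [-0.4, 0.3, -0.2]
opening: 0.001
```

```bash
python3 snap.py 4 wrist side
python3 - <<'E'
from h import *
crop(cv2.imread('pics/side_4.png'),'pics/s4c.png',240,240,400,400,4)
E
```

```text
4.65 [0.4771 0.4005 0.2019] [ 9.396e-01 -3.424e-01  4.000e-04 -4.000e-04] [ 0.1 -0.   0.2] -0.001
```

View pics/s4c.png

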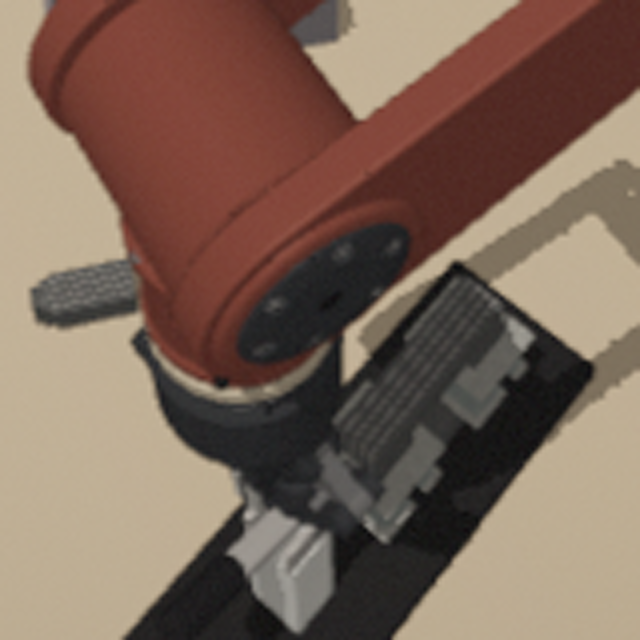

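View pics/wrist_4.png

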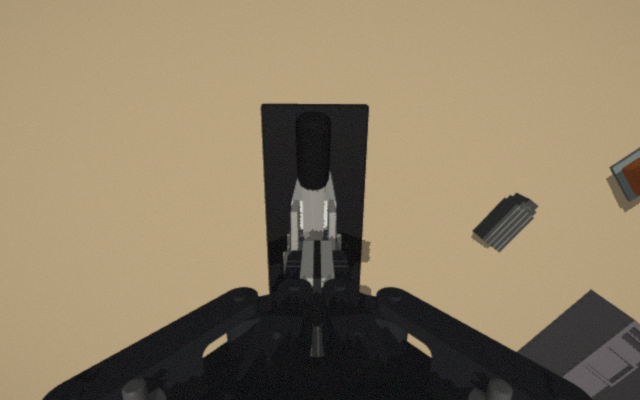

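Run:
```python
from plan import *
d=np.array([.643,.766,0]);o=np.array([.396,.305,0])
seg([.4764,.4008,.20],down(-40),0)
import plan
print('up');seg(o+.115*d+[0,0,.27],down(-40),0)
seg(o+.0*d+[0,0,.24],down(-40),60)
seg(o+.0*d+[0,0,.094],down(-40),60,hold=1)
```

```text
[[0, -0.003, 0.033, 0, 0, 0, 0], [0, -0.004, 0.034, 0, 0, 0, 0], [0, -0.003, 0.033, 0, 0, 0, 0]]
up
[[0, 0.005, -0.035, 0, 0, 0, 0], [0, 0.005, -0.035, 0, 0, 0, 0]]
[[0, 0.038, 0.01, 0, 0, 0, 60], [0, 0.039, 0.01, 0, 0, 0, 60], [0, 0.038, 0.01, 0, 0, 0, 60]]
[[0, 0, 0.037, 0, 0, 0, 60], [0, 0, 0.036, 0, 0, 0, 60], [0, 0, 0.036, 0, 0, 0, 60], [0, 0, 0.037, 0, 0, 0, 60], [0, 0, 0, 0, 0, 0, 60]]
```

Request:
{"fn": "carry_out", "kwargs": {"plan": [[0, 0.005, -0.035, 0, 0, 0, 0], [0, 0.005, -0.035, 0, 0, 0, 0], [0, 0.038, 0.01, 0, 0, 0, 60], [0, 0.039, 0.01, 0, 0, 0, 60], [0, 0.038, 0.01, 0, 0, 0, 60]]}}

```text
time_s: 5.2
ee_pos: [0.3952, 0.304, 0.2407]
orientation: [0.94, -0.342, 0.0, -0.0]
ft_force: [-0.3, -0.1, 0.8]
opening: 0.508
```

Request:
{"fn": "carry_out", "kwargs": {"plan": [[0, 0, 0, 0, 0, 0, 60], [0, 0, 0, 0, 0, 0, 60]]}}

```text
time_s: 5.4
ee_pos: [0.3953, 0.3045, 0.2401]
orientation: [0.94, -0.342, -0.0, 0.0]
ft_force: [0.7, -0.1, 0.3]
opening: 0.601
```

```bash
python3 snap.py 5
python3 - <<'E'
from h import *
crop(cv2.imread('pics/wrist_5.png'),'pics/w5c.png',200,80,440,280,3.3)
E
```

```text
5.4 [0.3953 0.3045 0.2401] [ 0.9396 -0.3424 -0.      0.    ] [ 0.7 -0.1  0.3] 0.601
```

View pics/w5c.png

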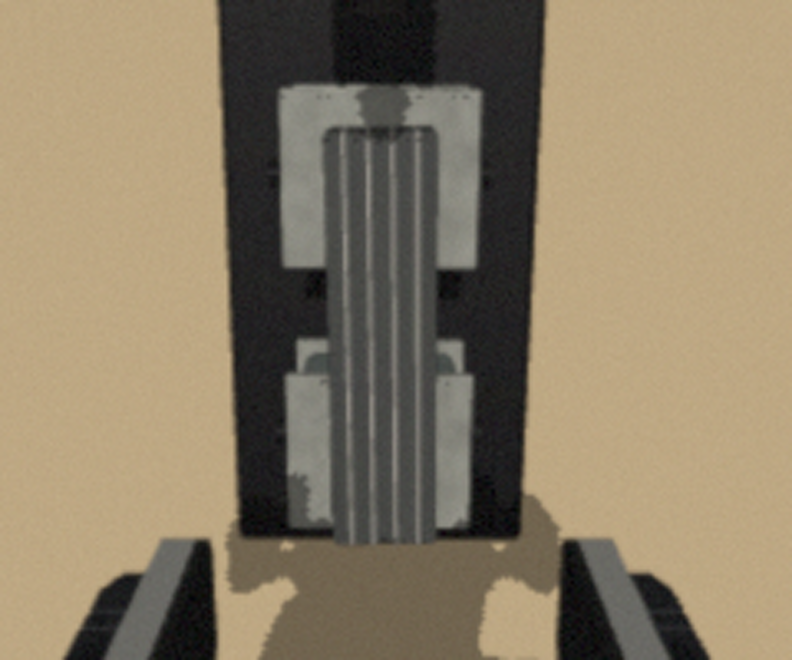

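Request:
{"fn": "carry_out", "kwargs": {"plan": [[0, 0, 0.037, 0, 0, 0, 60], [0, 0, 0.036, 0, 0, 0, 60], [0, 0, 0.036, 0, 0, 0, 60], [0, 0, 0.037, 0, 0, 0, 60], [0, 0, 0, 0, 0, 0, 60]]}}

```text
time_s: 5.95
ee_pos: [0.3936, 0.304, 0.0899]
orientation: [0.94, -0.342, -0.003, 0.004]
ft_force: [0.1, -0.5, 0.2]
opening: 0.598
```

Request:
{"fn": "carry_out", "kwargs": {"plan": [[0, 0, 0, 0, 0, 0, 0], [0, 0, 0, 0, 0, 0, 0], [0, 0, 0, 0, 0, 0, 0], [0, 0, 0, 0, 0, 0, 0]], "newtons": 70}}

```text
time_s: 6.35
ee_pos: [0.3984, 0.3068, 0.0968]
orientation: [0.94, -0.342, 0.002, -0.002]
ft_force: [0.3, 2.4, 2.3]
opening: 0.313
```

Run:
```python
from h import *
crop(cv2.imread('pics/wrist_2.png'),'pics/w2c.png',265,0,445,190,4)
crop(cv2.imread('pics/top_3.png'),'pics/t3c.png',285,150,350,220,9)
```

```text
(no output)
```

View pics/w2c.png

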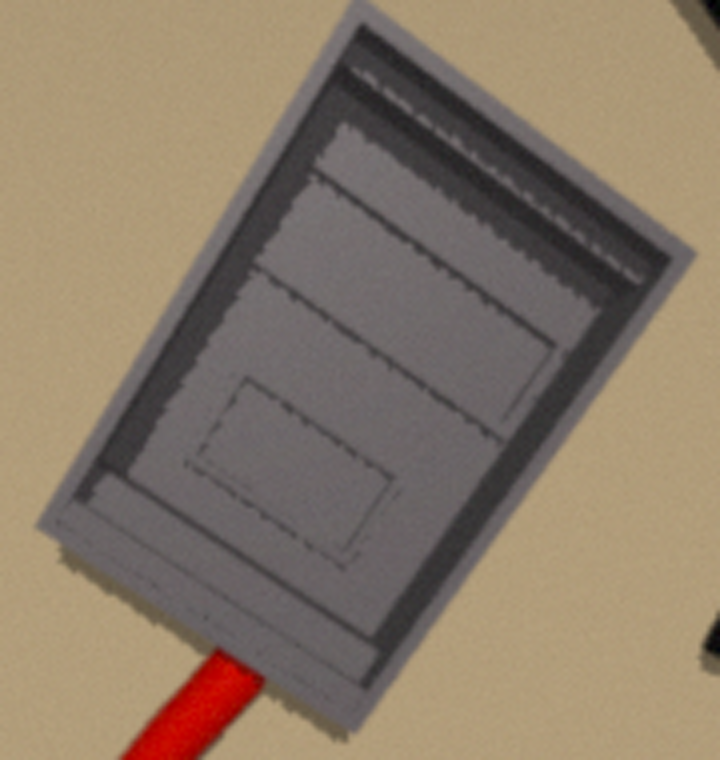

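View pics/t3c.png

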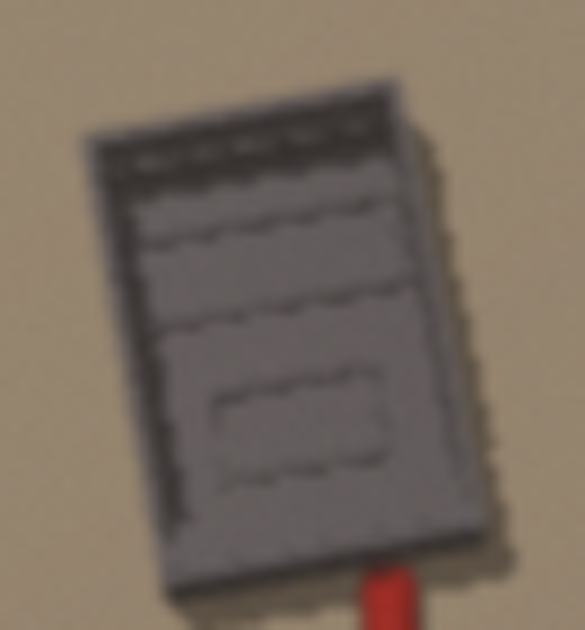

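Run:
```python
from h import *
import pickle
from scipy.optimize import least_squares
np.set_printoptions(precision=4,suppress=True)
c=params()
st=pickle.load(open('wrist_2.pkl','rb'))[0]
st['ee_pos']=np.array([.47,-.0482,.379])
W=[(265+x/4-.4,y/4-.4) for x,y in [(360,0),(695,252),(352,733),(38,525)]]
T=[(285+x/9-.45,150+y/9-.45) for x,y in [(83,137),(400,83),(488,532),(166,583)]]
M=np.array([[.101,.071,.058],[.101,-.071,.058],[-.101,-.071,.058],[-.101,.071,.058]])
def pose(q): 
    cs,sn=np.cos(q[2]),np.sin(q[2]);return M@np.array([[cs,sn,0],[-sn,cs,0],[0,0,1]])+[q[0],q[1],q[3] if len(q)>3 else 0]
def f(q,w,t):
    r=[]
    for X,a,b in zip(pose(q),W,T):
        if w:r.append((proj(c['wrist'],X,st)-a))
        if t:r.append((proj(c['top'],X)-b)*1.5)
    return np.concatenate(r)
for w,t in [(1,0),(0,1),(1,1)]:
    for q0 in ([.56,-.03,.2],[.56,-.03,.2,0]):
        s=least_squares(f,q0,args=(w,t));print(w,t,s.x,np.degrees(s.x[2]),np.abs(s.fun).max())
```

```text
1 0 [ 0.5585 -0.0325  0.2092] 11.985517532319799 1.4966315075017804
1 0 [ 0.5591 -0.0327  0.2093 -0.0049] 11.989505148673596 1.104832828278937
0 1 [ 0.5553 -0.0324  0.2066] 11.839424575362846 0.9892991703927407
0 1 [ 0.5598 -0.0318  0.2067 -0.0211] 11.840265501138658 0.7442830105532039
1 1 [ 0.5579 -0.0324  0.2086] 11.949175968418155 1.597571078602627
1 1 [ 0.5587 -0.0326  0.2086 -0.0059] 11.950672133479125 1.4292530672519703
```

Run:
```python
from plan import *
p,R=load();print(p)
seg([.396,.304,.20],None,0,step=.03)
seg([.599,-.024,.20],down(12),0,hold=2)
```

```text
[0.39606247 0.3050123  0.094     ]
[[0, 0, -0.027, 0, 0, 0, 0], [0, 0, -0.026, 0, 0, 0, 0], [0, 0.001, -0.027, 0, 0, 0, 0], [0.0006, -0.0002, -0.026, 0, 0, 0, 0]]
[[0.037, 0.012, 0, 0, 0, -5.2, 0], [0.035, 0.015, 0, 0, 0, -5.2, 0], [0.034, 0.019, 0, 0, 0, -5.2, 0], [0.032, 0.021, 0, 0, 0, -5.2, 0], [0.03, 0.025, 0, 0, 0, -5.2, 0]]
[[0.027, 0.027, 0, 0, 0, -5.2, 0], [0.026, 0.029, 0, 0, 0, -5.2, 0], [0.022, 0.031, 0, 0, 0, -5.2, 0], [0.019, 0.034, 0, 0, 0, -5.2, 0], [0.0166, 0.0347, 0, 0, 0, -5.2, 0]]
[[0, 0, 0, 0, 0, 0, 0], [0, 0, 0, 0, 0, 0, 0]]
```

Request:
{"fn": "carry_out", "kwargs": {"plan": [[0, 0, -0.027, 0, 0, 0, 0], [0, 0, -0.026, 0, 0, 0, 0], [0, 0.001, -0.027, 0, 0, 0, 0], [0.001, 0, -0.026, 0, 0, 0, 0]]}}

```text
time_s: 6.75
ee_pos: [0.3954, 0.3033, 0.2007]
orientation: [0.94, -0.342, -0.0, 0.001]
ft_force: [1.0, 0.6, -4.8]
opening: 0.316
```

Request:
{"fn": "carry_out", "kwargs": {"plan": [[0.037, 0.012, 0, 0, 0, -5.2, 0], [0.035, 0.015, 0, 0, 0, -5.2, 0], [0.034, 0.019, 0, 0, 0, -5.2, 0], [0.032, 0.021, 0, 0, 0, -5.2, 0], [0.03, 0.025, 0, 0, 0, -5.2, 0]]}}

```text
time_s: 7.25
ee_pos: [0.4976, 0.1381, 0.1998]
orientation: [0.993, -0.12, -0.001, 0.0]
ft_force: [0.9, 0.9, -4.8]
opening: 0.317
```

Request:
{"fn": "carry_out", "kwargs": {"plan": [[0.027, 0.027, 0, 0, 0, -5.2, 0], [0.026, 0.029, 0, 0, 0, -5.2, 0], [0.022, 0.031, 0, 0, 0, -5.2, 0], [0.019, 0.034, 0, 0, 0, -5.2, 0], [0.0166, 0.0347, 0, 0, 0, -5.2, 0]]}}

```text
time_s: 7.75
ee_pos: [0.5989, -0.0255, 0.1994]
orientation: [0.994, 0.106, -0.001, -0.0]
ft_force: [0.3, 0.5, -4.5]
opening: 0.315
```

Request:
{"fn": "carry_out", "kwargs": {"plan": [[0, 0, 0, 0, 0, 0, 0], [0, 0, 0, 0, 0, 0, 0], [0, 0, 0, 0, 0, 0, 0]]}}

```text
time_s: 8.05
ee_pos: [0.5982, -0.0233, 0.1994]
orientation: [0.995, 0.104, -0.001, -0.001]
ft_force: [0.3, -0.9, -4.9]
opening: 0.315
```

```bash
python3 snap.py 6 side wrist
```

```text
8.1 [ 0.5983 -0.023   0.1996] [ 9.945e-01  1.049e-01 -9.000e-04 -4.000e-04] [ 0.2 -0.  -5.5] 0.317
```

View pics/wrist_6.png

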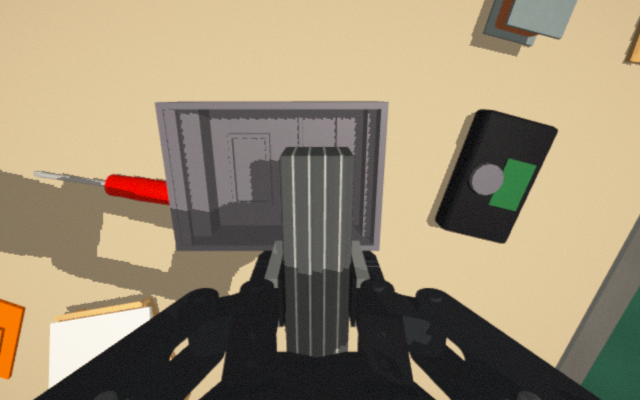

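Run:
```python
from h import *
i=cv2.imread('pics/wrist_6.png')
crop(i,'pics/w6a.png',145,90,275,260,4.5)
crop(i,'pics/w6b.png',270,90,400,260,4.5)
```

```text
(no output)
```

View pics/w6a.png

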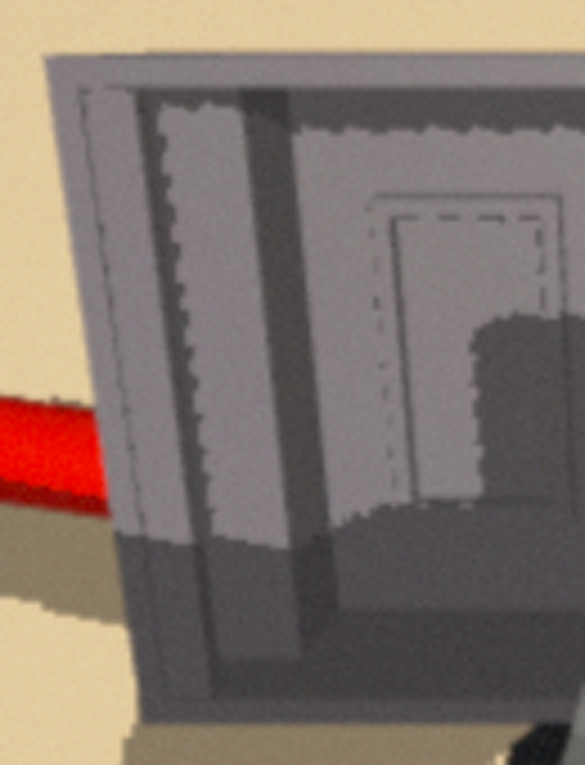

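View pics/w6b.png

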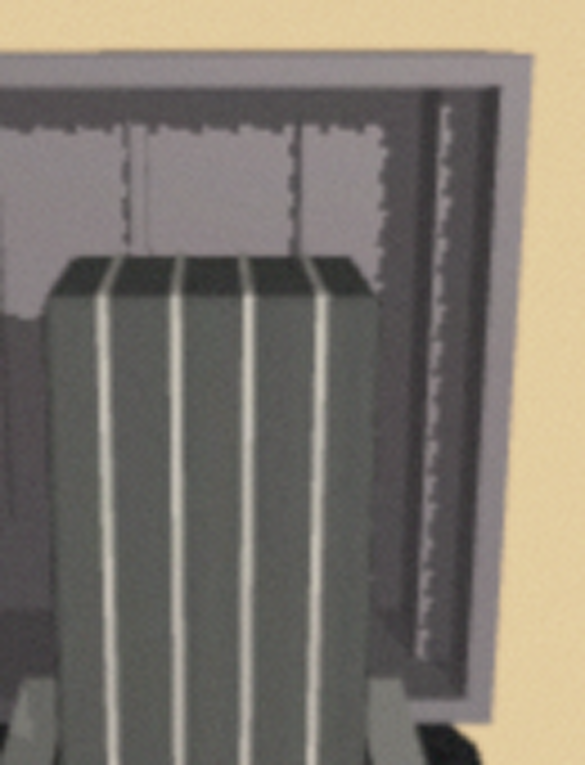

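Run:
```python
from h import *
import pickle
from scipy.optimize import least_squares
np.set_printoptions(precision=4,suppress=True)
c=params();w=c['wrist']
st=pickle.load(open('wrist_6.pkl','rb'))[0]
W=np.array([(388.4,102.2),(378.9,250.4),(176.1,250.4),(155,102.9)])-.4
M=np.array([[.101,.071,.058],[.101,-.071,.058],[-.101,-.071,.058],[-.101,.071,.058]])
def pose(q): 
    cs,sn=np.cos(q[2]),np.sin(q[2]);return M@np.array([[cs,sn,0],[-sn,cs,0],[0,0,1]])+[q[0],q[1],q[3] if len(q)>3 else 0]
f=lambda q:np.concatenate([proj(w,X,st)-a for X,a in zip(pose(q),W)])
for q0 in ([.56,-.03,.2],[.56,-.03,.2,0]):
    s=least_squares(f,q0);print(s.x,np.degrees(s.x[2]),s.fun)
T=w['T_tool_cam']
for (u,v,dep) in [(280.3,155.6,.1207),(353.6,155.2,.1207),(286.9,146.9,.1436),(348.5,146.9,.1436)]:
    print('bar tool',T[:3,:3]@(np.array([(u-w['cx'])/w['fx'],(v-w['cy'])/w['fy'],1])*dep)+T[:3,3])
d=pickle.load(open('wrist_6.pkl','rb'))[2]
for v in (160,175,190): 
    print([ (T[:3,:3]@(np.array([(u-w['cx'])/w['fx'],(v-w['cy'])/w['fy'],1])*d[v,u])+T[:3,3]) for u in (300,335)])
```

```text
[ 0.5589 -0.0313  0.2116] 12.12410084008311 [-0.127   0.0219 -0.0618  0.3047  0.511   0.291  -0.262  -0.4979]
[ 0.5588 -0.0313  0.2116 -0.0002] 12.123530795238821 [-0.204   0.0551 -0.1244  0.2455  0.5679  0.2301 -0.1797 -0.4673]
bar tool [-0.0145 -0.0535 -0.0236]
bar tool [ 0.0135 -0.0537 -0.0236]
bar tool [-0.0142 -0.0533  0.0003]
bar tool [ 0.0138 -0.0533  0.0003]
[array([-0.0068, -0.0527, -0.0279]), array([ 0.0061, -0.0527, -0.028 ])]
[array([-0.0069, -0.0468, -0.0272]), array([-0.0006, -0.0748, -0.1434])]
[array([-0.007 , -0.0411, -0.0277]), array([ 0.0064, -0.0411, -0.0278])]
```

Run:
```python
from plan import *
save([.5983,-.023,.1995],load()[1])
seg([.50,.16,.12],down(12),0,hold=1)
seg([.50,.16,.006],down(12),0,step=.03,hold=2)
```

```text
[[-0.01, -0.033, 0.013, 0, 0, 0, 0], [-0.009, -0.033, 0.013, 0, 0, 0, 0], [-0.01, -0.034, 0.014, 0, 0, 0, 0], [-0.01, -0.033, 0.013, 0, 0, 0, 0], [-0.009, -0.033, 0.013, 0, 0, 0, 0]]
[[-0.0101, -0.0334, 0.0135, 0, 0, 0, 0], [0, 0, 0, 0, 0, 0, 0]]
[[0, 0, 0.028, 0, 0, 0, 0], [0, 0, 0.029, 0, 0, 0, 0], [0, 0, 0.028, 0, 0, 0, 0], [0, 0, 0.029, 0, 0, 0, 0], [0, 0, 0, 0, 0, 0, 0]]
[[0, 0, 0, 0, 0, 0, 0]]
```

Request:
{"fn": "carry_out", "kwargs": {"plan": [[-0.01, -0.033, 0.013, 0, 0, 0, 0], [-0.009, -0.033, 0.013, 0, 0, 0, 0], [-0.01, -0.034, 0.014, 0, 0, 0, 0], [-0.01, -0.033, 0.013, 0, 0, 0, 0], [-0.009, -0.033, 0.013, 0, 0, 0, 0]]}}

```text
time_s: 8.65
ee_pos: [0.5164, 0.1304, 0.134]
orientation: [0.994, 0.105, 0.0, -0.0]
ft_force: [1.0, 0.1, -4.3]
opening: 0.315
```

Request:
{"fn": "carry_out", "kwargs": {"plan": [[-0.01, -0.033, 0.013, 0, 0, 0, 0], [0, 0, 0.03, 0, 0, 0, 0], [0, 0, 0.035, 0, 0, 0, 0], [0, 0, 0.025, 0, 0, 0, 0], [0, 0, 0.013, 0, 0, 0, 0]]}}

```text
time_s: 9.15
ee_pos: [0.4986, 0.1592, 0.0161]
orientation: [0.994, 0.105, -0.002, 0.0]
ft_force: [-0.6, 0.4, -6.8]
opening: 0.313
```

Request:
{"fn": "carry_out", "kwargs": {"plan": [[0, 0, 0.007, 0, 0, 0, 0], [0, 0, 0.003, 0, 0, 0, 0], [0, 0, 0.002, 0, 0, 0, 0], [0, 0, 0, 0, 0, 0, 0]]}}

```text
time_s: 9.55
ee_pos: [0.5026, 0.1587, 0.0074]
orientation: [0.995, 0.104, 0.001, -0.0]
ft_force: [0.2, -0.1, -4.8]
opening: 0.317
```

Request:
{"fn": "carry_out", "kwargs": {"plan": [[0, 0, 0.002, 0, 0, 0, 0], [0, 0, 0.002, 0, 0, 0, 0]]}}

```text
time_s: 9.75
ee_pos: [0.5022, 0.1587, 0.003]
orientation: [0.995, 0.104, 0.001, -0.0]
ft_force: [0.2, 0.3, -4.3]
opening: 0.316
```

Request:
{"fn": "carry_out", "kwargs": {"plan": [[0, 0, 0.001, 0, 0, 0, 0], [0, 0, 0.001, 0, 0, 0, 0]]}}

```text
time_s: 9.95
ee_pos: [0.5014, 0.1586, 0.0003]
orientation: [0.995, 0.105, 0.0, -0.0]
ft_force: [0.3, -0.2, -5.0]
opening: 0.315
```

Release, raise, and grip higher.

Request:
{"fn": "carry_out", "kwargs": {"plan": [[0, 0, 0.001, 0, 0, 0, 0], [0, 0, 0, 0, 0, 0, 45], [0, 0, 0, 0, 0, 0, 45]]}}

```text
time_s: 10.25
ee_pos: [0.5027, 0.1588, 0.0002]
orientation: [0.995, 0.105, 0.001, -0.0]
ft_force: [-0.1, -0.2, 1.2]
opening: 0.452
```

Request:
{"fn": "carry_out", "kwargs": {"plan": [[0, 0, -0.004, 0, 0, 0, 45], [0, 0, -0.004, 0, 0, 0, 45], [0, 0, 0, 0, 0, 0, 45]]}}

```text
time_s: 10.55
ee_pos: [0.5025, 0.1588, 0.0084]
orientation: [0.995, 0.105, 0.001, -0.0]
ft_force: [1.1, 0.6, -0.2]
opening: 0.45
```

Request:
{"fn": "carry_out", "kwargs": {"plan": [[0, 0, 0, 0, 0, 0, 0], [0, 0, 0, 0, 0, 0, 0], [0, 0, 0, 0, 0, 0, 0]], "newtons": 80}}

```text
time_s: 10.85
ee_pos: [0.5019, 0.1587, 0.0082]
orientation: [0.995, 0.105, 0.0, 0.0]
ft_force: [-2.1, 0.3, 6.5]
opening: 0.303
```

Run:
```python
from plan import *
s=sync();print(s['ee_pos'],s['opening'],s['ft_force'])
save(s['ee_pos'],down(12.05))
p=s['ee_pos']
# long cavity target, tcp offset: bar centre at tool y +.0015
b=np.array([.5589,-.0313]);a=np.radians(12.1);R2=np.array([[np.cos(a),-np.sin(a)],[np.sin(a),np.cos(a)]])
t=b+R2@np.array([.042,0.]); print(t)
seg([p[0],p[1],.11],None,0)
seg([*t,.11],down(12.1),0)
```

```text
[0.50186396 0.15868199 0.00822435] 0.3033022086988895 [-2.09773816  0.25490363  6.45594222]
[ 0.5999669  -0.02249602]
[[0, 0, -0.034, 0, 0, 0, 0], [0, 0, -0.034, 0, 0, 0, 0], [0, 0, -0.0338, 0, 0, 0, 0]]
[[0.012, 0.04, 0, 0, 0, 0, 0], [0.011, 0.039, 0, 0, 0, 0, 0], [0.012, 0.04, 0, 0, 0, 0, 0], [0.011, 0.039, 0, 0, 0, 0, 0], [0.0121, 0.0397, 0, 0, 0, -0.05, 0]]
```

Request:
{"fn": "carry_out", "kwargs": {"plan": [[0, 0, -0.034, 0, 0, 0, 0], [0, 0, -0.034, 0, 0, 0, 0], [0, 0, -0.034, 0, 0, 0, 0], [0.012, 0.04, 0, 0, 0, 0, 0], [0.011, 0.039, 0, 0, 0, 0, 0]]}}

```text
time_s: 11.35
ee_pos: [0.5404, 0.0862, 0.1097]
orientation: [0.994, 0.106, 0.001, 0.0]
ft_force: [1.0, 0.3, -5.1]
opening: 0.304
```

Request:
{"fn": "carry_out", "kwargs": {"plan": [[0.012, 0.04, 0, 0, 0, 0, 0], [0.011, 0.039, 0, 0, 0, 0, 0], [0.012, 0.038, 0, 0, 0, 0, 0], [0, 0, 0, 0, 0, 0, 0], [0, 0, 0, 0, 0, 0, 0]]}}

```text
time_s: 11.85
ee_pos: [0.5974, -0.0217, 0.1073]
orientation: [0.995, 0.103, -0.002, -0.001]
ft_force: [-0.5, 1.1, -5.7]
opening: 0.305
```

```bash
python3 snap.py 7
python3 - <<'E'
from h import *
i=cv2.imread('pics/wrist_7.png')
crop(i,'pics/w7a.png',110,60,430,300,2.5)
E
```

```text
11.85 [ 0.5974 -0.0217  0.1073] [ 9.946e-01  1.034e-01 -1.900e-03 -8.000e-04] [-0.5  1.1 -5.7] 0.305
```

View pics/w7a.png

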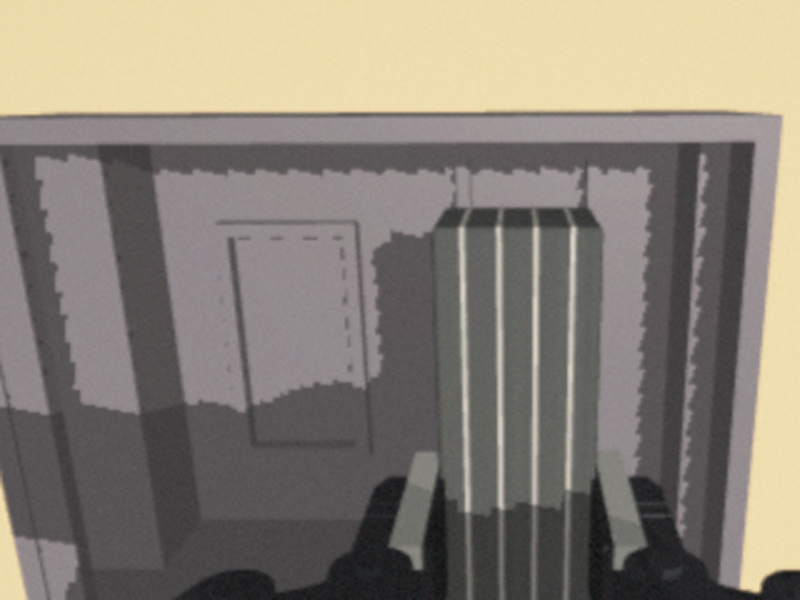

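Run:
```python
from h import *
import pickle
np.set_printoptions(precision=4,suppress=True)
c=params();w=c['wrist'];T=w['T_tool_cam']
st,p,d=pickle.load(open('wrist_7.pkl','rb'))
a=np.radians(12.1);b=np.array([.5589,-.0313,0]);Rb=np.array([[np.cos(a),-np.sin(a),0],[np.sin(a),np.cos(a),0],[0,0,1]])
for X in [(.101,.071,.058),(.095,.065,.058),(-.05,.035,.012),(-.014,.035,.012)]:
    q=proj(w,b+Rb@np.array(X),st);print(X,'pred crop',(q+.3-[110,60])*2.5)
def tool(u,v,dep):return T[:3,:3]@(np.array([(u-w['cx'])/w['fx'],(v-w['cy'])/w['fy'],1])*dep)+T[:3,3]
W=lambda x,y:(110+x/2.5-.3,60+y/2.5-.3)
for x,y,zz in [(435,228,-.0155),(602,228,-.0155),(443,208,.0085),(595,208,.0085)]:
    u,v=W(x,y);dv=T[:3,:3]@np.array([(u-w['cx'])/w['fx'],(v-w['cy'])/w['fy'],1]);k=(zz-T[2,3])/dv[2];print('tool',T[:3,3]+k*dv)
u,v=300,180
for v in (160,180): print('depth top',tool(317,v,d[v,317]))
```

```text
(0.101, 0.071, 0.058) pred crop [781.0773 116.2967]
(0.095, 0.065, 0.058) pred crop [753.2892 142.7047]
(-0.05, 0.035, 0.012) pred crop [225.721  237.0054]
(-0.014, 0.035, 0.012) pred crop [343.8027 236.697 ]
tool [-0.014  -0.054  -0.0155]
tool [ 0.0131 -0.054  -0.0155]
tool [-0.0149 -0.054   0.0085]
tool [ 0.0142 -0.054   0.0085]
depth top [-0.0005 -0.0505 -0.0167]
depth top [-0.0005 -0.0421 -0.0163]
```

Run:
```python
from bench import monitor
from plan import *
s=monitor.read_state();print(s['time_s'],s['ee_pos'],Rn.from_quat(s['orientation']).as_matrix()[:,0])
p,R=load();print('cmd',p)
# true cmd: apply rows
R=down(12.05);p=np.array([.50186,.15868,.00822])
for r in [(0,0,-.102),(.058,.196,0)]: p=p+R.apply(r)
print(p); save(p,R)
a=np.radians(12.1);b=np.array([.5589,-.0313,0]);Rb=np.array([[np.cos(a),-np.sin(a),0],[np.sin(a),np.cos(a),0],[0,0,1]])
t=b+Rb@np.array([.0424,.001,.035]);print(t);seg(t,down(12.1),0,step=.02)
```

```text
11.9 [ 0.59688578 -0.02072696  0.10726311] [ 0.97831253  0.20709397 -0.00408455]
cmd [ 0.59995665 -0.02253259  0.11002435]
[ 0.5995     -0.02089291  0.11022   ]
[ 0.60014839 -0.02143439  0.035     ]
[[0, 0, 0.019, 0, 0, 0, 0], [0, 0, 0.019, 0, 0, 0, 0], [0, 0, 0.018, 0, 0, 0, 0], [0.0005, 0.0007, 0.0192, 0, 0, -0.05, 0]]
```

Request:
{"fn": "carry_out", "kwargs": {"plan": [[0.002, 0, 0.019, 0, 0, 0, 0], [0, 0, 0.019, 0, 0, 0, 0], [0, 0, 0.018, 0, 0, 0, 0], [0, 0, 0.014, 0, 0, 0, 0], [0, 0, 0, 0, 0, 0, 0]]}}

```text
time_s: 12.4
ee_pos: [0.5971, -0.019, 0.0359]
orientation: [0.994, 0.105, -0.004, -0.001]
ft_force: [-1.2, -0.3, -4.9]
opening: 0.308
```

Request:
{"fn": "carry_out", "kwargs": {"plan": [[0, 0, 0, 0, 0, 0, 0]]}}

```text
time_s: 12.5
ee_pos: [0.6001, -0.0199, 0.0389]
orientation: [0.994, 0.105, -0.001, -0.0]
ft_force: [-0.1, 0.4, -4.7]
opening: 0.305
```

Request:
{"fn": "carry_out", "kwargs": {"plan": [[0, 0.0015, 0.006, 0, 0, 0, 0], [0, 0, 0.006, 0, 0, 0, 0], [0, 0, 0.004, 0, 0, 0, 0], [0, 0, 0, 0, 0, 0, 0]]}}

```text
time_s: 12.9
ee_pos: [0.6003, -0.0221, 0.0225]
orientation: [0.995, 0.104, -0.001, -0.0]
ft_force: [-0.3, 0.6, -5.0]
opening: 0.304
```

```bash
python3 snap.py 8
python3 - <<'E'
from h import *
i=cv2.imread('pics/wrist_8.png')
crop(i,'pics/w8a.png',110,0,430,240,2.5)
from bench import monitor
s=monitor.read_state();print(s['ee_pos'],s['ft_force'])
E
```

```text
12.9 [ 0.6003 -0.0221  0.0225] [ 9.945e-01  1.045e-01 -8.000e-04 -2.000e-04] [-0.3  0.6 -5. ] 0.304
[ 0.6006494  -0.02215741  0.0228545 ] [ 0.03185674 -0.20876188 -4.64139794]
```

View pics/w8a.png

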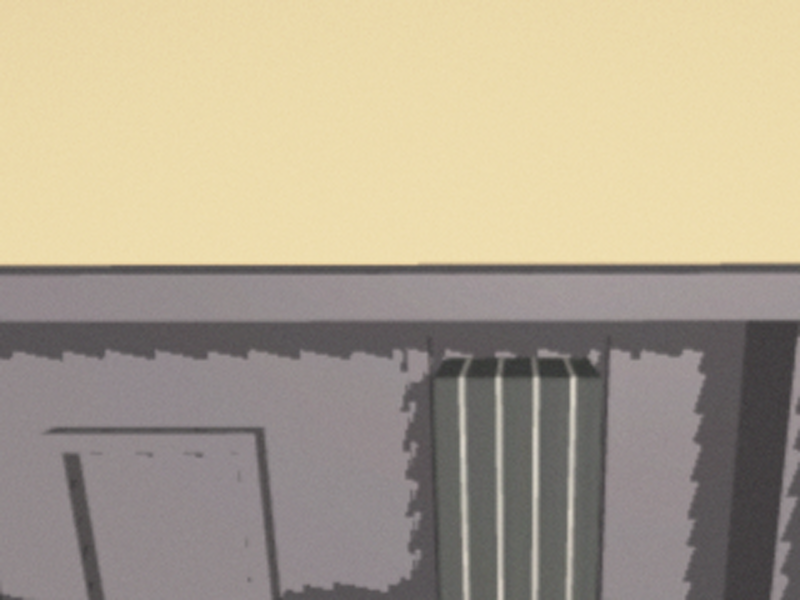

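Request:
{"fn": "carry_out", "kwargs": {"plan": [[0, 0, 0.004, 0, 0, 0, 0], [0, 0, 0.003, 0, 0, 0, 0], [0, 0, 0, 0, 0, 0, 0]]}}

```text
time_s: 13.25
ee_pos: [0.6005, -0.0221, 0.0157]
orientation: [0.995, 0.105, -0.001, -0.0]
ft_force: [-0.6, -0.2, -5.3]
opening: 0.302
```

Request:
{"fn": "carry_out", "kwargs": {"plan": [[0, 0, 0.001, 0, 0, 0, 0], [0, 0, 0.001, 0, 0, 0, 0]]}}

```text
time_s: 13.45
ee_pos: [0.6013, -0.0221, 0.0144]
orientation: [0.995, 0.105, 0.0, 0.0]
ft_force: [-0.7, -0.4, -5.0]
opening: 0.301
```

Request:
{"fn": "carry_out", "kwargs": {"plan": [[0, 0, 0, 0, 0, 0, 45], [0, 0, 0, 0, 0, 0, 45], [0, 0, -0.03, 0, 0, 0, 45], [0, 0, -0.04, 0, 0, 0, 45], [0, 0, -0.04, 0, 0, 0, 45]]}}

```text
time_s: 13.95
ee_pos: [0.6014, -0.0222, 0.1262]
orientation: [0.995, 0.105, 0.0, 0.0]
ft_force: [0.5, 0.4, -0.1]
opening: 0.449
```

```bash
python3 snap.py 9
python3 - <<'E'
from plan import *
s=sync();print(s['ee_pos'])
save(s['ee_pos'],down(12.1))
seg([.565,.21,.22],down(-74),75,ang=8.3,hold=2)
E
```

```text
13.95 [ 0.6014 -0.0222  0.1262] [9.945e-01 1.045e-01 4.000e-04 1.000e-04] [ 0.5  0.4 -0.1] 0.449
[ 0.60710555 -0.02290525  0.1351405 ]
[[0.001, -0.022, -0.008, 0, 0, 7.8, 75], [-0.002, -0.021, -0.007, 0, 0, 7.9, 75], [-0.006, -0.021, -0.008, 0, 0, 7.8, 75], [-0.007, -0.02, -0.008, 0, 0, 7.8, 75], [-0.011, -0.018, -0.008, 0, 0, 7.8, 75]]
[[-0.013, -0.018, -0.007, 0, 0, 7.9, 75], [-0.015, -0.015, -0.008, 0, 0, 7.8, 75], [-0.017, -0.013, -0.008, 0, 0, 7.8, 75], [-0.019, -0.01, -0.007, 0, 0, 7.8, 75], [-0.02, -0.008, -0.008, 0, 0, 7.9, 75]]
[[-0.0211, -0.005, -0.0079, 0, 0, 7.8, 75], [0, 0, 0, 0, 0, 0, 75], [0, 0, 0, 0, 0, 0, 75]]
```

View pics/wrist_9.png

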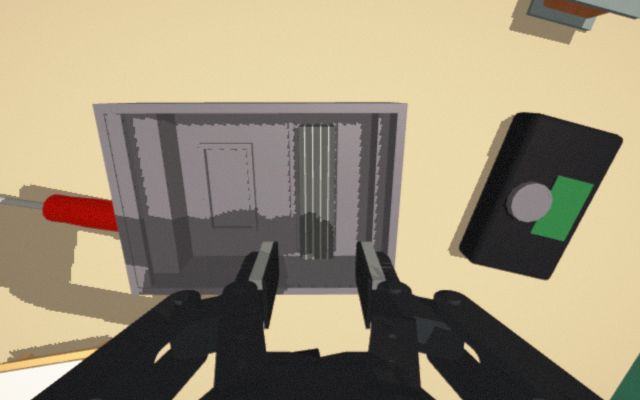

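Request:
{"fn": "carry_out", "kwargs": {"plan": [[0.001, -0.022, -0.008, 0, 0, 7.8, 75], [-0.002, -0.021, -0.007, 0, 0, 7.9, 75], [-0.006, -0.021, -0.008, 0, 0, 7.8, 75], [-0.007, -0.02, -0.008, 0, 0, 7.8, 75], [-0.011, -0.018, -0.008, 0, 0, 7.8, 75]]}}

```text
time_s: 14.5
ee_pos: [0.5829, 0.0842, 0.165]
orientation: [0.971, -0.237, 0.001, -0.0]
ft_force: [0.4, 0.4, 0.0]
opening: 0.743
```

Request:
{"fn": "carry_out", "kwargs": {"plan": [[-0.013, -0.018, -0.007, 0, 0, 7.9, 75], [-0.015, -0.015, -0.008, 0, 0, 7.8, 75], [-0.017, -0.013, -0.008, 0, 0, 7.8, 75], [-0.019, -0.01, -0.007, 0, 0, 7.8, 75], [-0.02, -0.008, -0.008, 0, 0, 7.9, 75]]}}

```text
time_s: 15.0
ee_pos: [0.5638, 0.1906, 0.2028]
orientation: [0.836, -0.549, 0.001, -0.001]
ft_force: [1.8, 0.1, 0.5]
opening: 0.748
```

Request:
{"fn": "carry_out", "kwargs": {"plan": [[-0.021, -0.005, -0.008, 0, 0, 7.8, 75], [0, 0, 0, 0, 0, 0, 75], [0, 0, 0, 0, 0, 0, 75], [0, 0, 0, 0, 0, 0, 75]]}}

```text
time_s: 15.4
ee_pos: [0.5596, 0.2101, 0.2093]
orientation: [0.798, -0.602, 0.0, 0.0]
ft_force: [0.5, 0.2, -0.4]
opening: 0.753
```

```bash
python3 snap.py 10
python3 - <<'E'
from h import *
import pickle
i=cv2.imread('pics/wrist_10.png')
crop(i,'pics/w10a.png',200,40,440,240,3.3)
from bench import monitor
s=monitor.read_state();print(s['ee_pos'])
st,p,d=pickle.load(open('wrist_9.pkl','rb'))
c=params()['wrist']
for v in (140,190,240): print([pt(c,u,v,d[v,u],st).round(4).tolist() for u in (306,317,328)])
E
```

```text
15.4 [0.5596 0.2101 0.2093] [ 7.984e-01 -6.022e-01  2.000e-04  2.000e-04] [ 0.5  0.2 -0.4] 0.753
[0.55951239 0.20988289 0.20902521]
[[0.5858, 0.0207, 0.0319], [0.5938, 0.0223, 0.0311], [0.6019, 0.0241, 0.0312]]
[[0.5936, -0.0178, 0.0306], [0.602, -0.0158, 0.0313], [0.6105, -0.0141, 0.0306]]
[[0.6021, -0.0597, 0.0314], [0.611, -0.058, 0.0309], [0.6199, -0.0562, 0.0307]]
```

View pics/w10a.png

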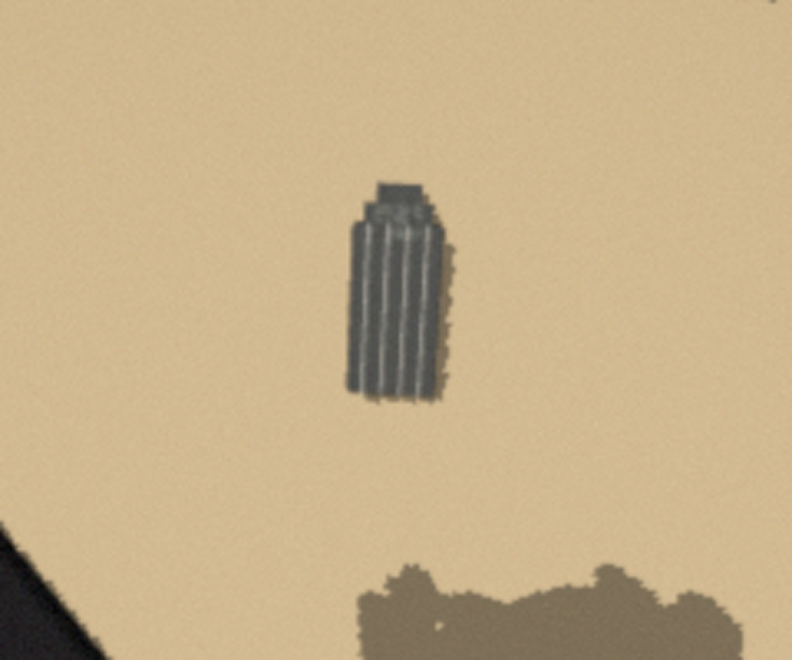

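Run:
```python
from h import *
import pickle
np.set_printoptions(precision=4,suppress=True)
c=params()['wrist'];st,p,d=pickle.load(open('wrist_10.pkl','rb'))
W=lambda x,y:(200+x/3.3-.35,40+y/3.3-.35)
C=[atz(c,*W(*q),.024,st) for q in [(347,390),(436,398),(354,222),(444,228),(378,183),(424,184)]]
print(np.array(C)); a=(C[0]+C[1])/2;b=(C[2]+C[3])/2;n=(C[4]+C[5])/2;v=b-a;print(np.linalg.norm(v),np.linalg.norm(n-a),np.linalg.norm(C[0]-C[1]))
y=np.arctan2(v[1],v[0]);print('yaw',np.degrees(y)); v=v/np.linalg.norm(v);print('ctr',a+.032*v)
for q in [(395,260),(395,300),(385,340)]:
    u,vv=W(*q);print(pt(c,u,vv,d[int(round(vv)),int(round(u))],st))
```

```text
[[0.5711 0.2246 0.024 ]
 [0.5765 0.1966 0.024 ]
 [0.6213 0.2362 0.024 ]
 [0.6272 0.2094 0.024 ]
 [0.6342 0.2322 0.024 ]
 [0.6377 0.2189 0.024 ]]
0.051908161261888554 0.0639255922752473 0.028469298089880298
yaw 13.566972085501224
ctr [0.6049 0.2181 0.024 ]
[0.614  0.2211 0.0242]
[0.6025 0.2178 0.0256]
[0.5897 0.2173 0.0245]
```

Run:
```python
from plan import *
from bench import monitor
s=monitor.read_state();save(s['ee_pos'],Rn.from_quat(s['orientation']))
seg([.601,.2172,.06],down(-77),70,n=5)
seg([.601,.2172,.0075],down(-77),70,n=5)
```

```text
[[0.001, -0.008, 0.03, 0, 0, 0.6, 70], [0.001, -0.009, 0.03, 0, 0, 0.6, 70], [0, -0.008, 0.029, 0, 0, 0.5, 70], [0.001, -0.009, 0.03, 0, 0, 0.6, 70], [0.0004, -0.008, 0.03, 0.02, -0.02, 0.61, 70]]
[[0, 0, 0.011, 0, 0, 0, 70], [0, 0, 0.01, 0, 0, 0, 70], [0, 0, 0.011, 0, 0, 0, 70], [0, 0, 0.01, 0, 0, 0, 70], [0, 0, 0.0105, 0, 0, 0, 70]]
```

Request:
{"fn": "carry_out", "kwargs": {"plan": [[0.001, -0.008, 0.03, 0, 0, 0.6, 70], [0.001, -0.009, 0.03, 0, 0, 0.6, 70], [0, -0.008, 0.029, 0, 0, 0.5, 70], [0.001, -0.009, 0.03, 0, 0, 0.6, 70], [0, -0.008, 0.03, 0, 0, 0.6, 70]]}}

```text
time_s: 15.95
ee_pos: [0.6013, 0.2174, 0.0587]
orientation: [0.782, -0.623, -0.0, 0.0]
ft_force: [0.3, 0.2, 0.3]
opening: 0.7
```

Request:
{"fn": "carry_out", "kwargs": {"plan": [[0, 0, 0.02, 0, 0, 0, 70], [0, 0, 0.016, 0, 0, 0, 70], [0, 0, 0.01, 0, 0, 0, 70], [0, 0, 0.005, 0, 0, 0, 70], [0, 0, 0, 0, 0, 0, 70]]}}

```text
time_s: 16.45
ee_pos: [0.6008, 0.2184, 0.0091]
orientation: [0.783, -0.623, -0.0, 0.0]
ft_force: [0.4, 1.4, 0.2]
opening: 0.704
```

Request:
{"fn": "carry_out", "kwargs": {"plan": [[0, 0, 0, 0, 0, 0, 70]]}}

```text
time_s: 16.55
ee_pos: [0.6018, 0.2188, 0.0105]
orientation: [0.783, -0.622, 0.001, -0.001]
ft_force: [0.4, 0.1, 0.3]
opening: 0.7
```

Request:
{"fn": "carry_out", "kwargs": {"plan": [[0, 0, 0.002, 0, 0, 0, 70], [0, 0, 0, 0, 0, 0, 0], [0, 0, 0, 0, 0, 0, 0], [0, 0, 0, 0, 0, 0, 0], [0, 0, 0, 0, 0, 0, 0]], "newtons": 60}}

```text
time_s: 17.05
ee_pos: [0.6014, 0.2188, 0.0081]
orientation: [0.783, -0.622, 0.0, -0.0]
ft_force: [-0.4, -0.8, 2.2]
opening: 0.311
```

Run:
```python
from plan import *
s=sync();p=s['ee_pos'];print(p,s['opening'],s['ft_force'])
b=np.array([.5589,-.0313,0]);Rb=Rn.from_euler('z',12.1,degrees=True)
t=b+Rb.apply([-.032,.0,.12]);print(t)
seg([p[0],p[1],.06],down(-77),0,n=2)
seg(t,down(12.1),0,ang=8.3,hold=3)
```

```text
[0.60138809 0.21877988 0.00808292] 0.3111371843746815 [-0.4348638  -0.76058668  2.21048149]
[ 0.52761094 -0.03800779  0.12      ]
[[0, 0, -0.026, 0, 0, 0, 0], [0, -0.0001, -0.0259, -0.06, 0.01, 0.01, 0]]
[[0.021, 0.012, -0.005, 0, 0, -8.1, 0], [0.02, 0.014, -0.006, 0, 0, -8.1, 0], [0.017, 0.018, -0.005, 0, 0, -8.1, 0], [0.014, 0.019, -0.006, 0, 0, -8.1, 0], [0.012, 0.021, -0.005, 0, 0, -8.1, 0]]
[[0.008, 0.023, -0.006, 0, 0, -8.1, 0], [0.005, 0.024, -0.005, 0, 0, -8.1, 0], [0.002, 0.024, -0.006, 0, 0, -8.1, 0], [-0.001, 0.025, -0.005, 0, 0, -8.1, 0], [-0.005, 0.023, -0.006, 0, 0, -8.1, 0]]
[[-0.0087, 0.023, -0.005, 0, 0, -8.1, 0], [0, 0, 0, 0, 0, 0, 0], [0, 0, 0, 0, 0, 0, 0], [0, 0, 0, 0, 0, 0, 0]]
```

Request:
{"fn": "carry_out", "kwargs": {"plan": [[0, 0, -0.026, 0, 0, 0, 0], [0, 0, -0.026, 0, 0, 0, 0], [0.021, 0.012, -0.005, 0, 0, -8.1, 0], [0.02, 0.014, -0.006, 0, 0, -8.1, 0], [0.017, 0.018, -0.005, 0, 0, -8.1, 0]]}}

```text
time_s: 17.55
ee_pos: [0.5797, 0.1474, 0.0748]
orientation: [0.898, -0.441, -0.0, 0.0]
ft_force: [1.1, -1.0, -3.1]
opening: 0.311
```

Request:
{"fn": "carry_out", "kwargs": {"plan": [[0.014, 0.019, -0.006, 0, 0, -8.1, 0], [0.012, 0.021, -0.005, 0, 0, -8.1, 0], [0.008, 0.023, -0.006, 0, 0, -8.1, 0], [0.005, 0.024, -0.005, 0, 0, -8.1, 0], [0.002, 0.024, -0.006, 0, 0, -8.1, 0]]}}

```text
time_s: 18.05
ee_pos: [0.5454, 0.0313, 0.1022]
orientation: [0.995, -0.103, -0.001, 0.0]
ft_force: [1.0, -1.0, -2.7]
opening: 0.313
```

Request:
{"fn": "carry_out", "kwargs": {"plan": [[-0.001, 0.025, -0.005, 0, 0, -8.1, 0], [-0.005, 0.023, -0.006, 0, 0, -8.1, 0], [-0.009, 0.023, -0.005, 0, 0, -8.1, 0], [0, 0, 0, 0, 0, 0, 0], [0, 0, 0, 0, 0, 0, 0]]}}

```text
time_s: 18.55
ee_pos: [0.5261, -0.0384, 0.1186]
orientation: [0.995, 0.104, -0.001, -0.0]
ft_force: [1.0, -0.4, -2.9]
opening: 0.31
```

```bash
python3 snap.py 11
python3 - <<'E'
from h import *
i=cv2.imread('pics/wrist_11.png')
crop(i,'pics/w11a.png',200,60,520,300,2.5)
from bench import monitor
s=monitor.read_state();print(s['ee_pos'],s['orientation'])
E
```

```text
18.55 [ 0.5261 -0.0384  0.1186] [ 9.946e-01  1.040e-01 -5.000e-04 -4.000e-04] [ 1.  -0.4 -2.9] 0.31
[ 0.52616696 -0.03789299  0.11851409] [ 9.94520427e-01  1.04539717e-01 -6.04237173e-04 -4.51000883e-04]
```

View pics/w11a.png

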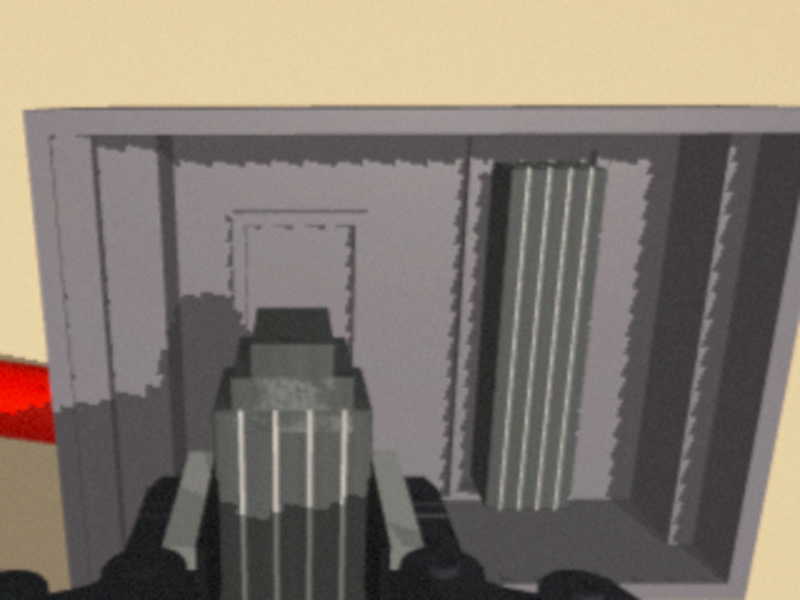

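Run:
```python
from h import *
import pickle
np.set_printoptions(precision=4,suppress=True)
c=params();w=c['wrist'];T=w['T_tool_cam']
st,p,d=pickle.load(open('wrist_11.pkl','rb'))
W=lambda x,y:(200+x/2.5-.3,60+y/2.5-.3)
def tz(x,y,zz):
    u,v=W(x,y);dv=T[:3,:3]@np.array([(u-w['cx'])/w['fx'],(v-w['cy'])/w['fy'],1]);return T[:3,3]+(zz-T[2,3])/dv[2]*dv
for q in [(252,345,-.016),(332,345,-.016),(258,308,.008),(328,308,.008),(217,410,-.016),(370,410,-.016),(240,378,-.016)]:print(q,tz(*q))
for x,y in [(290,420),(290,470),(290,560),(290,360)]:
    u,v=map(lambda k:int(round(k)),W(x,y)); dv=T[:3,:3]@(np.array([(u-w['cx'])/w['fx'],(v-w['cy'])/w['fy'],1])*d[v,u])+T[:3,3];print('dep',dv)
a=np.radians(12.1);b=np.array([.5589,-.0313,0]);Rb=np.array([[np.cos(a),-np.sin(a),0],[np.sin(a),np.cos(a),0],[0,0,1]])
for X in [(-.101,.071,.058),(-.0495,.035,.012),(-.0145,.035,.012)]:
    print('pred',(proj(w,b+Rb@np.array(X),st)+.3-[200,60])*2.5)
```

```text
(252, 345, -0.016) [-0.0075 -0.0342 -0.016 ]
(332, 345, -0.016) [ 0.0061 -0.0343 -0.016 ]
(258, 308, 0.008) [-0.0075 -0.0343  0.008 ]
(328, 308, 0.008) [ 0.0064 -0.0343  0.008 ]
(217, 410, -0.016) [-0.0137 -0.0224 -0.016 ]
(370, 410, -0.016) [ 0.0129 -0.0224 -0.016 ]
(240, 378, -0.016) [-0.0096 -0.0283 -0.016 ]
dep [-0.0009 -0.0211 -0.0177]
dep [-0.0009 -0.0109 -0.0164]
dep [-0.0009  0.0076 -0.0161]
dep [-0.0009 -0.0318 -0.0172]
pred [ 22.8012 110.6653]
pred [244.3061 225.7582]
pred [354.6728 225.5366]
```

Run:
```python
from plan import *
from bench import monitor
s=monitor.read_state();save(s['ee_pos'],down(12.0))
b=np.array([.5589,-.0313,0]);Rb=Rn.from_euler('z',12.1,degrees=True)
t=b+Rb.apply([-.0314,-.0023,.04]);print(t);seg(t,down(12.1),0,n=4)
```

```text
[ 0.52867973 -0.04013092  0.04      ]
[[0, 0.001, 0.02, 0, 0, 0, 0], [0.001, 0, 0.019, 0, 0, 0, 0], [0, 0.001, 0.02, 0, 0, -0.1, 0], [0.001, 0.0007, 0.0195, 0, 0, 0, 0]]
```

Request:
{"fn": "carry_out", "kwargs": {"plan": [[0, 0.001, 0.025, 0, 0, 0, 0], [0.001, 0, 0.024, 0, 0, 0, 0], [0, 0.001, 0.018, 0, 0, -0.1, 0], [0.001, 0.001, 0.011, 0, 0, 0, 0], [0, 0, 0, 0, 0, 0, 0]]}}

```text
time_s: 19.1
ee_pos: [0.5277, -0.0397, 0.0391]
orientation: [0.994, 0.106, -0.002, -0.001]
ft_force: [-0.1, 0.7, -2.2]
opening: 0.312
```

Request:
{"fn": "carry_out", "kwargs": {"plan": [[0, 0, 0, 0, 0, 0, 0], [0, 0, 0, 0, 0, 0, 0]]}}

```text
time_s: 19.3
ee_pos: [0.5306, -0.0408, 0.0425]
orientation: [0.994, 0.106, 0.001, 0.0]
ft_force: [-0.1, -0.3, -1.5]
opening: 0.31
```

Request:
{"fn": "carry_out", "kwargs": {"plan": [[-0.0015, 0, 0.009, 0, 0, 0, 0], [0, 0, 0.008, 0, 0, 0, 0], [0, 0, 0.004, 0, 0, 0, 0], [0, 0, 0.002, 0, 0, 0, 0], [0, 0, 0, 0, 0, 0, 0]]}}

```text
time_s: 19.8
ee_pos: [0.5274, -0.041, 0.0177]
orientation: [0.994, 0.106, -0.001, -0.0]
ft_force: [0.7, -0.0, -3.3]
opening: 0.315
```

```bash
python3 snap.py 12
python3 - <<'E'
from h import *
i=cv2.imread('pics/wrist_12.png')
crop(i,'pics/w12a.png',180,60,440,260,3)
from bench import monitor
s=monitor.read_state();print(s['ee_pos'],s['orientation'])
E
```

```text
19.8 [ 0.5274 -0.041   0.0177] [ 9.943e-01  1.062e-01 -5.000e-04 -2.000e-04] [ 0.7 -0.  -3.3] 0.315
[ 0.52781035 -0.04108898  0.01806548] [ 9.94337011e-01  1.06272610e-01 -1.92395971e-04 -6.18320195e-05]
```

View pics/w12a.png

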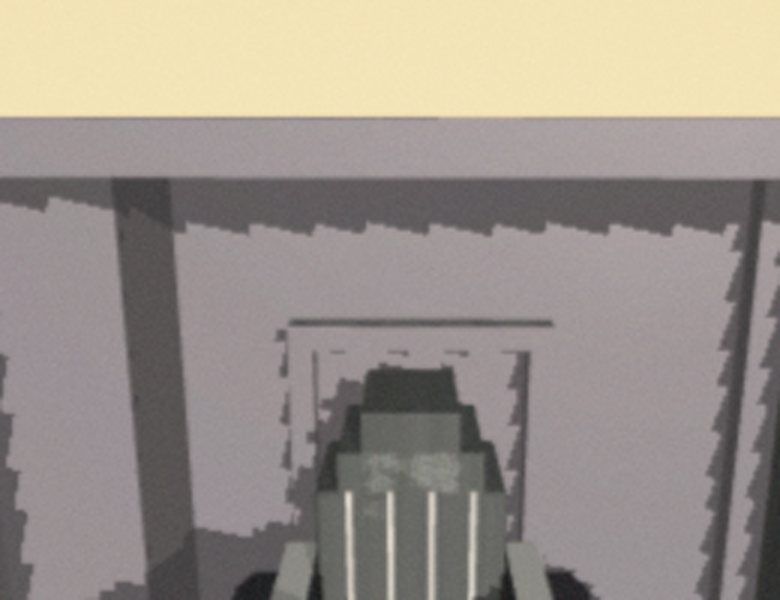

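Request:
{"fn": "carry_out", "kwargs": {"plan": [[0.001, 0, 0.002, 0, 0, 0, 0], [0, 0, 0.001, 0, 0, 0, 0], [0, 0, 0, 0, 0, 0, 0]]}}

```text
time_s: 20.15
ee_pos: [0.529, -0.0409, 0.0153]
orientation: [0.994, 0.106, -0.0, -0.0]
ft_force: [-0.1, 0.2, -2.8]
opening: 0.31
```

Request:
{"fn": "carry_out", "kwargs": {"plan": [[0, 0, 0, 0, 0, 0, 45], [0, 0, 0, 0, 0, 0, 45], [0, 0, -0.025, 0, 0, 0, 45], [0, 0, -0.035, 0, 0, 0, 45], [0, 0, -0.04, 0, 0, 0, 45]]}}

```text
time_s: 20.65
ee_pos: [0.528, -0.0407, 0.1157]
orientation: [0.994, 0.106, -0.001, -0.0]
ft_force: [1.2, 0.4, -0.2]
opening: 0.449
```

```bash
python3 snap.py 13
python3 - <<'E'
from h import *
i=cv2.imread('pics/wrist_13.png')
crop(i,'pics/w13a.png',160,60,480,300,2.5)
E
```

```text
20.65 [ 0.528  -0.0407  0.1157] [ 9.943e-01  1.063e-01 -1.100e-03 -4.000e-04] [ 1.2  0.4 -0.2] 0.449
```

View pics/w13a.png

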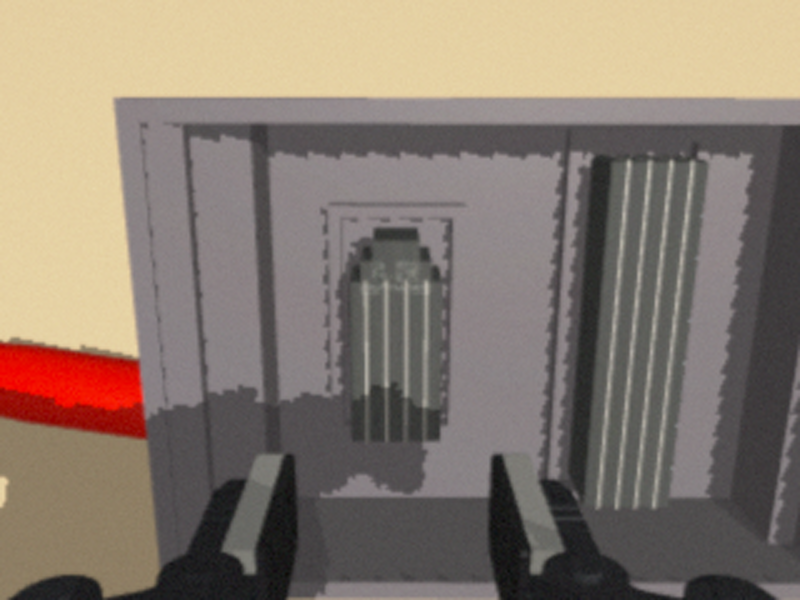

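```bash
python3 - <<'E'
from h import *
import pickle
np.set_printoptions(precision=4,suppress=True)
c=params()['wrist']
st,p,d=pickle.load(open('wrist_13.pkl','rb'))
for x,y in [(395,300),(395,350),(395,420),(365,380),(430,380),(640,200),(640,480)]:
    u,v=int(160+x/2.5),int(60+y/2.5);print('core',pt(c,u,v,d[v,u],st))
st,p,d=pickle.load(open('wrist_1.pkl','rb'))
R=Rn.from_quat(st['orientation']).as_matrix()
hsv=cv2.cvtColor(p,cv2.COLOR_RGB2HSV)
m=(hsv[...,1]<40)&(hsv[...,2]>150);m[:90]=0;m[215:]=0;m[:,:260]=0;m[:,405:]=0
v,u=np.where(m&(d>0));X=np.array([pt(c,a,b,d[b,a],st) for a,b in zip(u,v)])
print(len(X))
A=np.c_[X[:,:2],np.ones(len(X))]
w=np.ones(len(X),bool)
for _ in range(10):
    k,*_r=np.linalg.lstsq(A[w],X[w,2],rcond=None);r=X[:,2]-A@k;w=np.abs(r)<.006
n=np.array([-k[0],-k[1],1]);n/=np.linalg.norm(n);print('normal',n,'tilt',np.degrees(np.arccos(n[2])),'dir of lean',np.degrees(np.arctan2(n[1],n[0])),w.sum())
Q=X[w];ctr=Q.mean(0);
def onplane(u,v):
    o,dv=ray(c,u,v,st);t=(k[0]*o[0]+k[1]*o[1]+k[2]-o[2])/(dv[2]-k[0]*dv[0]-k[1]*dv[1]);return o+t*dv
C=np.array([onplane(*q) for q in [(272,103),(393,108),(384,204),(271,184)]]);print(C,C.mean(0))
print([np.linalg.norm(C[i]-C[(i+1)%4]) for i in range(4)])
F=X[(r>.02)];print('fin pts',len(F),F.mean(0),F[:,2].max())
E
python3 - <<'E'
import sys;sys.path.insert(0,'.')
from h import *
crop(cv2.imread('pics/wrist_1.png'),'pics/w1c.png',255,90,415,215,5)
E
```

```text
core [ 0.5248 -0.0251  0.0301]
core [ 0.5282 -0.0404  0.0304]
core [ 0.533  -0.0627  0.0309]
core [ 0.5212 -0.0518  0.0305]
core [ 0.5406 -0.0472  0.0315]
core [0.5871 0.0189 0.031 ]
core [ 0.6142 -0.0663  0.0308]
9471
normal [-0.1954  0.4621  0.865 ] tilt 30.111906434191198 dir of lean 112.92361905744356 9076
[[ 0.4355 -0.2182  0.0287]
 [ 0.5004 -0.3663  0.1225]
 [ 0.386  -0.4165  0.1235]
 [ 0.3177 -0.2662  0.0277]] [ 0.4099 -0.3168  0.0756]
[np.float64(0.18685777137095766), np.float64(0.12493215075908067), np.float64(0.19091831119639294), np.float64(0.12724457408720627)]
fin pts 278 [ 0.4042 -0.2984  0.1101] 0.11397837682173267
```

View pics/w1c.png

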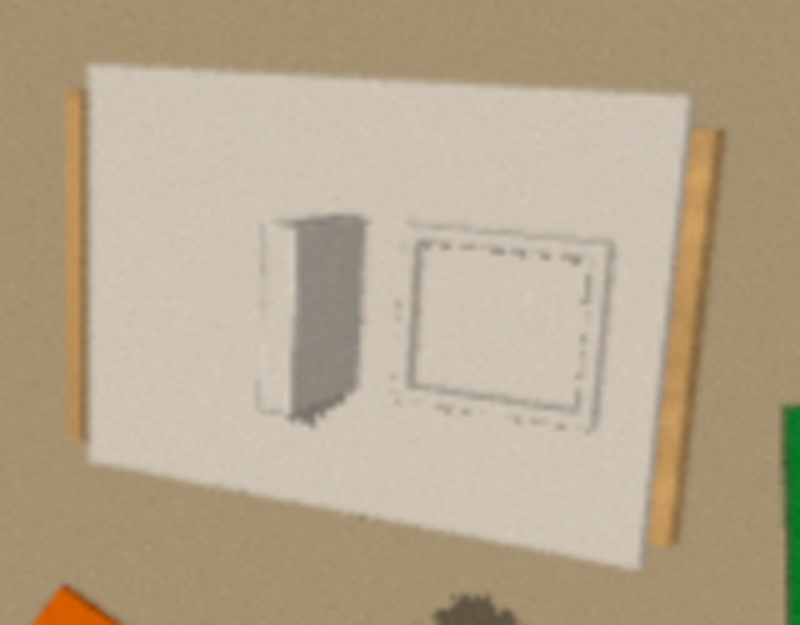

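```bash
cat > geo.py <<'E'
from plan import *
def tilt(yaw,th):  # tool x horizontally at yaw, raised by th deg (divider +x up), tool z = -normal
    return Rn.from_euler('z',yaw,degrees=True)*Rn.from_euler('y',-th,degrees=True)*Rn.from_euler('x',180,degrees=True)
E
python3 - <<'E'
from geo import *
R=tilt(-67,30);print(R.as_matrix())
s=sync();print(s['ee_pos'])
save([.529,-.041,.115],Rn.from_quat(s['orientation']))
n=np.array([-.195,.462,.865]);F=np.array([.403,-.2985,.110])
y=R.as_matrix()[:,1]
seg(F+.11*n+.03*y,R,40,ang=8.3,hold=3)
E
```

```text
[[ 3.38383083e-01 -9.20504853e-01  1.95365564e-01]
 [-7.97180587e-01 -3.90731128e-01 -4.60252427e-01]
 [ 5.00000000e-01  1.66533454e-16 -8.66025404e-01]]
[ 0.53391475 -0.04180456  0.12407968]
[[-0.02, 0.016, -0.008, -1.9, 2.2, 7, 40], [-0.017, 0.019, -0.009, -1.9, 2.2, 7, 40], [-0.014, 0.02, -0.008, -1.9, 2.2, 7, 40], [-0.012, 0.023, -0.008, -1.9, 2.2, 7.1, 40], [-0.008, 0.024, -0.008, -1.9, 2.2, 7, 40]]
[[-0.005, 0.026, -0.007, -1.9, 2.3, 7, 40], [-0.002, 0.026, -0.007, -1.9, 2.2, 7, 40], [0.002, 0.026, -0.006, -1.9, 2.2, 7, 40], [0.005, 0.025, -0.004, -1.9, 2.2, 7, 40], [0.009, 0.025, -0.004, -1.9, 2.2, 7.1, 40]]
[[0.0116, 0.0243, -0.0021, -1.9, 2.2, 6.98, 40], [0, 0, 0, 0, 0, 0, 40], [0, 0, 0, 0, 0, 0, 40], [0, 0, 0, 0, 0, 0, 40]]
```

Request:
{"fn": "carry_out", "kwargs": {"plan": [[-0.02, 0.016, -0.008, -1.9, 2.2, 7, 40], [-0.017, 0.019, -0.009, -1.9, 2.2, 7, 40], [-0.014, 0.02, -0.008, -1.9, 2.2, 7, 40], [-0.012, 0.023, -0.008, -1.9, 2.2, 7.1, 40], [-0.008, 0.024, -0.008, -1.9, 2.2, 7, 40]]}}

```text
time_s: 21.2
ee_pos: [0.4496, -0.1408, 0.1576]
orientation: [0.971, -0.201, 0.104, 0.072]
ft_force: [-0.7, -0.1, 0.9]
opening: 0.4
```

Request:
{"fn": "carry_out", "kwargs": {"plan": [[-0.005, 0.026, -0.007, -1.9, 2.3, 7, 40], [-0.002, 0.026, -0.007, -1.9, 2.2, 7, 40], [0.002, 0.026, -0.006, -1.9, 2.2, 7, 40], [0.005, 0.025, -0.004, -1.9, 2.2, 7, 40], [0.009, 0.025, -0.004, -1.9, 2.2, 7.1, 40]]}}

```text
time_s: 21.7
ee_pos: [0.3704, -0.24, 0.1997]
orientation: [0.842, -0.484, 0.196, 0.134]
ft_force: [-0.4, 0.1, -0.0]
opening: 0.398
```

Request:
{"fn": "carry_out", "kwargs": {"plan": [[0.012, 0.024, -0.002, -1.9, 2.2, 7, 40], [0, 0, 0, 0, 0, 0, 40], [0, 0, 0, 0, 0, 0, 40], [0, 0, 0, 0, 0, 0, 40]]}}

```text
time_s: 22.1
ee_pos: [0.3558, -0.2592, 0.207]
orientation: [0.807, -0.532, 0.21, 0.145]
ft_force: [0.1, -0.6, 0.5]
opening: 0.402
```

```bash
python3 snap.py 14
python3 - <<'E'
from h import *
i=cv2.imread('pics/wrist_14.png')
crop(i,'pics/w14a.png',200,30,460,230,3)
from bench import monitor
s=monitor.read_state();print(s['ee_pos'],s['orientation'],s['joints'])
from plan import load;print(load()[0],load()[1].as_quat())
E
```

```text
22.1 [ 0.3558 -0.2592  0.207 ] [ 0.8073 -0.5321  0.2104  0.1446] [ 0.1 -0.6  0.5] 0.402
[ 0.35584988 -0.25917337  0.20690003] [ 0.80730131 -0.53208297  0.21029851  0.14466114] [-0.59983106 -0.44509872  2.33428436 -0.37289706  0.84603346  0.75698506]
[ 0.35396371 -0.25936629  0.20515989] [ 0.80544591 -0.53315082  0.21584307  0.14289456]
```

View pics/wrist_14.png

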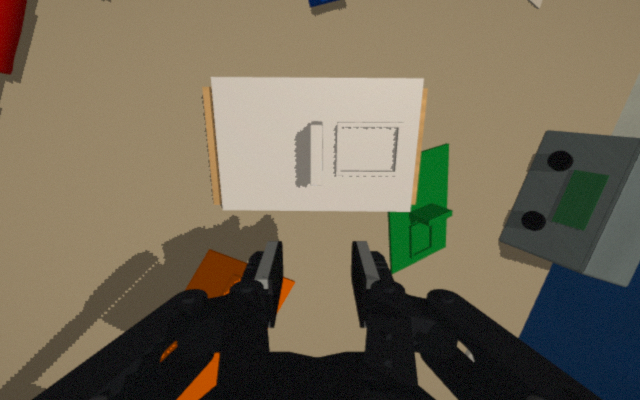

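View pics/w14a.png

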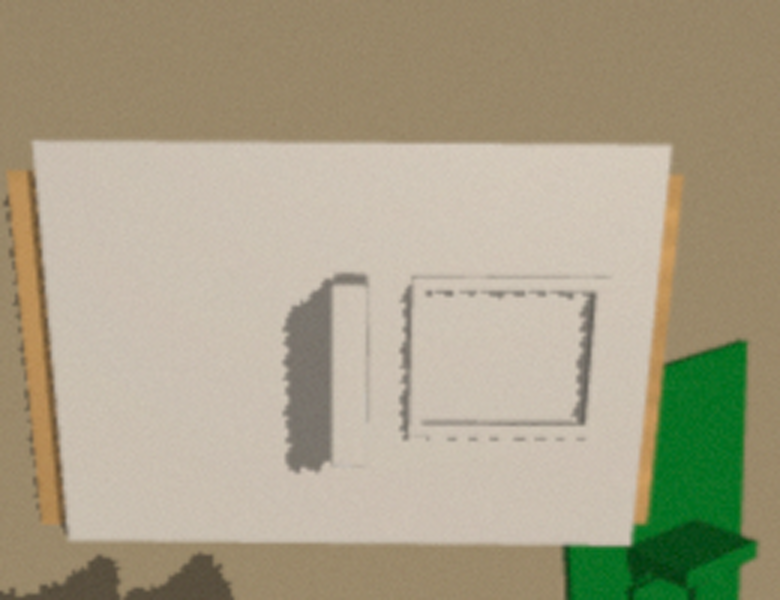

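Run:
```python
from h import *
import pickle
np.set_printoptions(precision=4,suppress=True)
c=params()['wrist'];st,p,d=pickle.load(open('wrist_14.pkl','rb'))
W=lambda x,y:(200+x/3-.33,30+y/3-.33)
img=np.array([W(*q) for q in [(33,141),(671,146),(632,545),(67,540),(333,284),(368,284),(332,466)]])
obj=np.array([(-.093,.062,.005),(.093,.062,.005),(.093,-.062,.005),(-.093,-.062,.005),(-.005,.025,.045),(.005,.025,.045),(-.005,-.025,.045)])
K=np.array([[c['fx'],0,c['cx']],[0,c['fy'],c['cy']],[0,0,1]])
ok,rv,tv=cv2.solvePnP(obj,img,K,None)
pr,_=cv2.projectPoints(obj,rv,tv,K,None);print((pr[:,0]-img).round(2).tolist())
T=c['T_tool_cam'];Rt=Rn.from_quat(st['orientation']).as_matrix()
Rc=cv2.Rodrigues(rv)[0];Rtool=T[:3,:3]@Rc;ptool=T[:3,:3]@tv[:,0]+T[:3,3]
Rw=Rt@Rtool;pw=Rt@ptool+st['ee_pos']
print('div tool axes\n',Rtool,ptool);print('world R\n',Rw,'\np',pw)
print('tilt',np.degrees(np.arccos(Rw[2,2])),'yaw',np.degrees(np.arctan2(Rw[1,0],Rw[0,0])),'roll dz of y',np.degrees(Rw[2,1]))
print('fin top',pw+Rw@[0,0,.045])
# depth plane
u,v=np.meshgrid(np.arange(225,405,3),np.arange(85,205,3));u=u.ravel();v=v.ravel()
X=np.array([pt(c,a,b,d[b,a],st) for a,b in zip(u,v)]);L=(X-pw)@Rw
k=(np.abs(L[:,0])<.085)&(np.abs(L[:,1])<.055)&((np.abs(L[:,0])>.02))&~((L[:,0]>.01)&(L[:,0]<.08)&(np.abs(L[:,1])<.03))
print('depth local z',np.median(L[k,2]),np.polyfit(L[k,0],L[k,2],1))
np.save('div.npy',np.c_[Rw,pw])
```

```text
[[0.12, -0.14], [0.02, -0.21], [-0.43, 0.12], [0.34, 0.29], [-0.45, -0.19], [0.56, -0.1], [-0.18, 0.3]]
div tool axes
 [[ 1.      0.0067 -0.0037]
 [ 0.0067 -1.     -0.0011]
 [-0.0037  0.001  -1.    ]] [ 0.0015 -0.0303  0.1573]
world R
 [[ 0.3384  0.9224 -0.1861]
 [-0.7991  0.3861  0.4608]
 [ 0.4969 -0.0072  0.8678]] 
p [ 0.4134 -0.3205  0.0707]
tilt 29.798281853485022 yaw -67.05127986443945 roll dz of y -0.41314746829328974
fin top [ 0.4051 -0.2998  0.1098]
depth local z 0.005256464047994286 [0.0041 0.0054]
```

Request:
{"fn": "carry_out", "kwargs": {"plan": [[0.001, -0.015, 0.02, 0, 0, 0, 40], [0.001, -0.015, 0.03, 0, 0, 0, 40], [0, 0, 0.04, 0, 0, 0, 40], [0, 0, 0.03, 0, 0, 0, 40], [0, 0, 0.015, 0, 0, 0, 40]]}}

```text
time_s: 22.65
ee_pos: [0.4081, -0.3106, 0.0869]
orientation: [0.808, -0.532, 0.208, 0.145]
ft_force: [0.0, 0.5, 0.4]
opening: 0.404
```

Request:
{"fn": "carry_out", "kwargs": {"plan": [[0, 0, 0.006, 0, 0, 0, 40], [0, 0, 0, 0, 0, 0, 40], [0, 0, 0, 0, 0, 0, 40]]}}

```text
time_s: 22.95
ee_pos: [0.4104, -0.314, 0.0858]
orientation: [0.807, -0.532, 0.211, 0.145]
ft_force: [-0.0, 0.2, 0.1]
opening: 0.398
```

Run:
```python
from bench import monitor
import numpy as np
from scipy.spatial.transform import Rotation as Rn
D=np.load('div.npy');s=monitor.read_state()
print(D[:,:3].T@(s['ee_pos']-D[:,3]),D[:,:3].T@Rn.from_quat(s['orientation']).as_matrix(),s['ft_force'])
```

```text
[ 0.00128703 -0.00043322  0.01664353] [[ 9.99981040e-01  5.64552699e-03 -2.45908567e-03]
 [ 5.64758272e-03 -9.99983708e-01  8.29833683e-04]
 [-2.45436076e-03 -8.43705840e-04 -9.99996632e-01]] [-0.01063416  0.19132051  0.13544501]
```

Request:
{"fn": "carry_out", "kwargs": {"plan": [[-0.001, 0, 0, 0, 0, 0, 0], [0, 0, 0, 0, 0, 0, 0], [0, 0, 0, 0, 0, 0, 0], [0, 0, 0, 0, 0, 0, 0]], "newtons": 70}}

```text
time_s: 23.35
ee_pos: [0.4097, -0.3129, 0.0856]
orientation: [0.807, -0.533, 0.211, 0.145]
ft_force: [-1.9, 5.4, 4.6]
opening: 0.1
```

Run:
```python
from geo import *
from bench import monitor
D=np.load('div.npy');s=sync()
Rt=Rn.from_quat(s['orientation'])
rel_p=Rt.inv().apply(D[:,3]-s['ee_pos']);print('div origin in tool',rel_p,s['opening'],s['ft_force'])
# lift along world z .10 (and off the stop), then to above box at tilt 20
p=s['ee_pos']
seg(p+[0,0,.09],None,0,step=.03)
a=12.1;b=np.array([.5589,-.0313,0]);Rb=Rn.from_euler('z',a,degrees=True)
def tcp(xe,ze,th,grip=np.array([.0003,-.0004,.0166])):
    # divider's -x bottom edge at box x=xe,z=ze ; tilt th
    Rd=Rb*Rn.from_euler('y',-th,degrees=True)
    o=b+Rb.apply([xe,0,ze])+Rd.apply([.093,0,0])
    return o+Rd.apply(grip), tilt(a,th)
t,R=tcp(-.07,.11,20);print(t)
seg(t,R,0,ang=7.5,hold=3)
```

```text
div origin in tool [-2.68279832e-07 -6.44855846e-04  1.71729487e-02] 0.09953240280626875 [-1.89664585  5.35807846  4.59055136]
[[0.011, 0, -0.02, 0, 0, 0, 0], [0.011, 0, -0.019, 0, 0, 0, 0], [0.011, 0.001, -0.02, 0, 0, 0, 0], [0.0115, -0.0002, -0.0192, 0, 0, 0, 0]]
[ 0.57071313 -0.02917657  0.15750938]
[[-0.016, -0.024, -0.008, 3.1, -0.7, -6.5, 0], [-0.014, -0.025, -0.006, 3, -0.7, -6.5, 0], [-0.011, -0.028, -0.004, 3.1, -0.7, -6.6, 0], [-0.007, -0.028, -0.003, 3, -0.7, -6.5, 0], [-0.005, -0.03, -0.002, 3.1, -0.7, -6.5, 0]]
[[-0.001, -0.029, 0, 3.1, -0.7, -6.5, 0], [0.003, -0.03, 0.002, 3, -0.7, -6.5, 0], [0.006, -0.029, 0.003, 3.1, -0.7, -6.5, 0], [0.009, -0.028, 0.005, 3, -0.7, -6.6, 0], [0.012, -0.026, 0.006, 3.1, -0.7, -6.5, 0]]
[[0.015, -0.0244, 0.0075, 3.06, -0.73, -6.5, 0], [0, 0, 0, 0, 0, 0, 0], [0, 0, 0, 0, 0, 0, 0], [0, 0, 0, 0, 0, 0, 0]]
```

Request:
{"fn": "carry_out", "kwargs": {"plan": [[0.011, 0, -0.02, 0, 0, 0, 0], [0.011, 0, -0.019, 0, 0, 0, 0], [0.011, 0.001, -0.02, 0, 0, 0, 0], [0.0115, 0, -0.0192, 0, 0, 0, 0]]}}

```text
time_s: 23.75
ee_pos: [0.4085, -0.3125, 0.175]
orientation: [0.807, -0.533, 0.21, 0.145]
ft_force: [-0.6, 1.3, -1.9]
opening: 0.101
```

Request:
{"fn": "carry_out", "kwargs": {"plan": [[-0.016, -0.024, -0.008, 3.1, -0.7, -6.5, 0], [-0.014, -0.025, -0.006, 3, -0.7, -6.5, 0], [-0.011, -0.028, -0.004, 3.1, -0.7, -6.6, 0], [-0.007, -0.028, -0.003, 3, -0.7, -6.5, 0], [-0.005, -0.03, -0.002, 3.1, -0.7, -6.5, 0]]}}

```text
time_s: 24.25
ee_pos: [0.482, -0.1822, 0.1659]
orientation: [0.942, -0.255, 0.204, 0.074]
ft_force: [0.7, 0.2, -1.9]
opening: 0.103
```

Request:
{"fn": "carry_out", "kwargs": {"plan": [[-0.001, -0.029, 0, 3.1, -0.7, -6.5, 0], [0.003, -0.03, 0.002, 3, -0.7, -6.5, 0], [0.006, -0.029, 0.003, 3.1, -0.7, -6.5, 0], [0.009, -0.028, 0.005, 3, -0.7, -6.6, 0], [0.012, -0.026, 0.006, 3.1, -0.7, -6.5, 0]]}}

```text
time_s: 24.75
ee_pos: [0.5552, -0.0539, 0.158]
orientation: [0.983, 0.046, 0.179, -0.004]
ft_force: [-0.1, 0.2, -2.8]
opening: 0.1
```

Request:
{"fn": "carry_out", "kwargs": {"plan": [[0.015, -0.0245, 0.0075, 3.1, -0.7, -6.5, 0], [0, 0, 0, 0, 0, 0, 0], [0, 0, 0, 0, 0, 0, 0], [0, 0, 0, 0, 0, 0, 0]]}}

```text
time_s: 25.15
ee_pos: [0.5694, -0.0298, 0.156]
orientation: [0.98, 0.104, 0.172, -0.019]
ft_force: [-0.5, -0.1, -2.0]
opening: 0.104
```

```bash
python3 snap.py 15 side wrist
python3 - <<'E'
from h import *
i=cv2.imread('pics/wrist_15.png')
crop(i,'pics/w15a.png',140,60,480,300,2.35)
from bench import monitor
s=monitor.read_state();print(s['ee_pos'],s['orientation'])
from plan import load;print(load()[0],load()[1].as_quat())
E
```

```text
25.2 [ 0.5694 -0.03    0.1561] [ 0.9795  0.1035  0.1719 -0.0187] [ 0.2 -0.3 -2.2] 0.107
[ 0.56955156 -0.03001001  0.15622654] [ 0.97947155  0.10339456  0.17202629 -0.01876171]
[ 0.57071489 -0.02921407  0.15750717] [ 0.97932421  0.10382098  0.1726615  -0.01825659]
```

View pics/wrist_15.png

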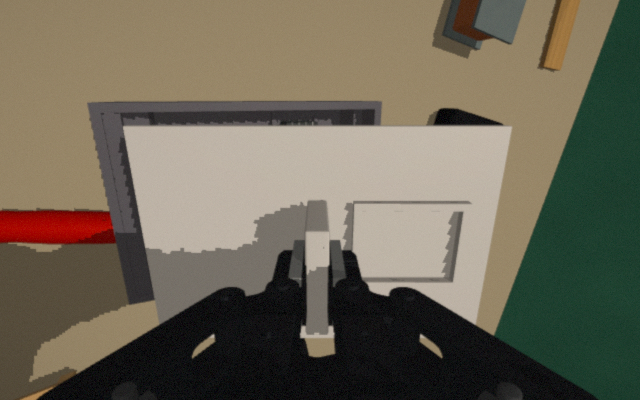

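View pics/w15a.png

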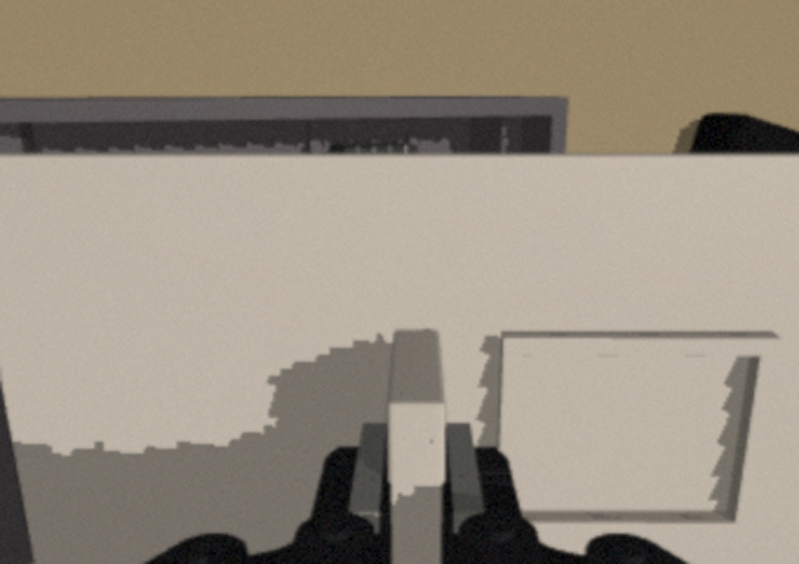

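View pics/side_15.png

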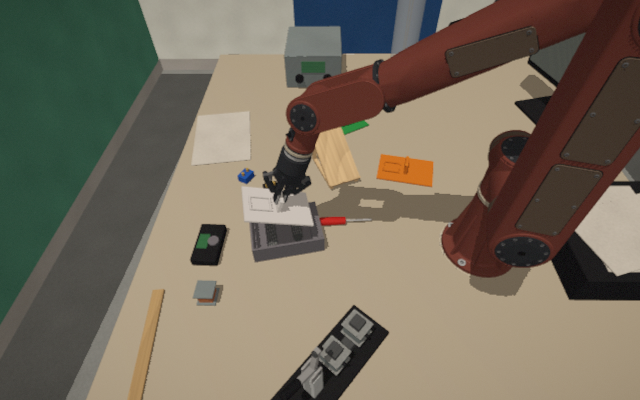

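Run:
```python
from h import *
import pickle
from scipy.optimize import least_squares
np.set_printoptions(precision=4,suppress=True)
i=cv2.imread('pics/wrist_15.png')
crop(i,'pics/w15b.png',110,110,190,340,3.4);crop(i,'pics/w15c.png',440,110,520,340,3.4)
a=cv2.imread('pics/w15b.png');b=cv2.imread('pics/w15c.png');cv2.imwrite('pics/w15d.png',np.hstack([a,b]))
```

```text
(no output)
```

View pics/w15d.png

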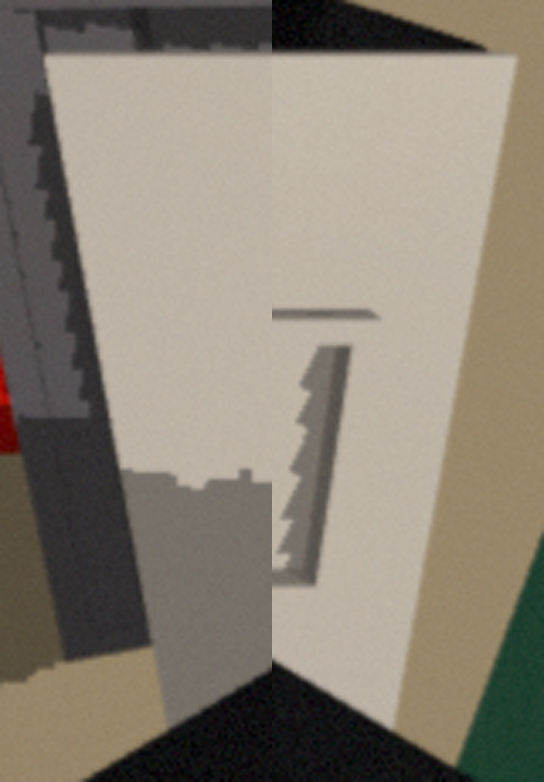

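Run:
```python
from h import *
import pickle
from scipy.optimize import least_squares
np.set_printoptions(precision=4,suppress=True)
c=params()['wrist'];st,p,d=pickle.load(open('wrist_15.pkl','rb'))
T=c['T_tool_cam']
def pj(Xt):
    q=T[:3,:3].T@(Xt-T[:3,3]);return np.array([c['fx']*q[0]/q[2]+c['cx'],c['fy']*q[1]/q[2]+c['cy']])
base=Rn.from_euler('x',180,degrees=True)
cr=lambda x,y:(140+x/2.35-.35,60+y/2.35-.35)
P=[((-.093,.062,.005),(122.8,125.5)),((.093,.062,.005),(511.4,125.5)),((-.005,.025,.045),cr(390,403)),((.005,.025,.045),cr(443,403))]
Ln=[((-.093,0),(159.0,322.8)),((.093,0),(475.8,324.3))]
def f(q,full=False):
    R=base*Rn.from_rotvec(q[:3]);o=np.array(q[3:6]);r=[]
    for X,uv in P:r.append(pj(R.apply(X)+o)-uv)
    for (x,_),uv in Ln:
        A=pj(R.apply((x,.062,.005))+o);B=pj(R.apply((x,-.06,.005))+o);t=(B-A)/np.linalg.norm(B-A);e=np.array(uv)-A;r.append([t[0]*e[1]-t[1]*e[0]])
    return np.concatenate(r+[ (np.array(q[3:6])-[0,-.0006,.0172])*0 ])
s=least_squares(f,[0,0,0,0,-.0006,.0172]);print(np.degrees(s.x[:3]),s.x[3:],s.fun.round(2))
Rw=Rn.from_quat(st['orientation'])*base*Rn.from_rotvec(s.x[:3])
o=Rn.from_quat(st['orientation']).apply(s.x[3:])+st['ee_pos']
m=Rw.as_matrix();print('div world',o,'tilt',np.degrees(np.arcsin(m[2,0])),'yaw',np.degrees(np.arctan2(m[1,0],m[0,0])),'roll',np.degrees(np.arcsin(m[2,1])))
Rb=Rn.from_euler('z',12.1,degrees=True);b=np.array([.5589,-.0313,0])
for X in [(-.093,.062,0),(-.093,-.062,0),(.093,0,0)]: print('box coords',Rb.inv().apply(o+Rw.apply(X)-b))
```

```text
[ 0.2741 -0.1423  0.1038] [-0.0001  0.0001  0.016 ] [ 0.05  0.39  0.28  0.07 -1.45 -0.17  1.42 -0.17 -0.05 -0.33 -0.    0.
 -0.  ]
div world [ 0.5747 -0.0289  0.141 ] tilt 20.053263110237484 yaw 12.156957225458516 roll 0.2889357903558537
box coords [-0.0716  0.0609  0.1094]
box coords [-0.0712 -0.0631  0.1088]
box coords [ 0.1033 -0.0009  0.1729]
```

```bash
cat >> geo.py <<'E'
b=np.array([.5589,-.0313,0]);Rb=Rn.from_euler('z',12.1,degrees=True)
def tcp(xe,ze,th,grip=np.array([0,0,.0165]),y=0.):
    Rd=Rb*Rn.from_euler('y',-th,degrees=True)
    o=b+Rb.apply([xe,y,ze])+Rd.apply([.093,0,0])
    return o+Rd.apply(grip), tilt(12.1,th)
def where(s,grip=np.array([0,0,.0165])):
    R=Rn.from_quat(s['orientation'])*Rn.from_euler('x',180,degrees=True)
    o=s['ee_pos']-R.apply(grip); e=Rb.inv().apply(o+R.apply([-.093,0,0])-b); f=Rb.inv().apply(o+R.apply([.093,0,0])-b)
    m=R.as_matrix();return 'edge',e.round(4),'far',f.round(4),'tilt',round(float(np.degrees(np.arcsin(m[2,0]))),2),'roll',round(float(np.degrees(np.arcsin(m[2,1]))),2),s['ft_force'].round(1)
E
python3 - <<'E'
from geo import *
s=sync();print(where(s))
t,R=tcp(-.079,.060,15);seg(t,R,0,n=3,hold=2)
E
```

```text
('edge', array([-0.0711, -0.0009,  0.109 ]), 'far', array([ 0.1037, -0.001 ,  0.1724]), 'tilt', 19.93, 'roll', 0.07, array([-0.6,  0. , -2.3]))
[[-0.008, 0, 0.017, 0, -1.6, 0, 0], [-0.007, -0.001, 0.017, 0, -1.7, 0, 0], [-0.0065, 0.0001, 0.0181, -0.06, -1.63, -0.05, 0], [0, 0, 0, 0, 0, 0, 0], [0, 0, 0, 0, 0, 0, 0]]
```

Request:
{"fn": "carry_out", "kwargs": {"plan": [[-0.008, 0, 0.017, 0, -1.6, 0, 0], [-0.007, -0.001, 0.017, 0, -1.7, 0, 0], [-0.0065, 0, 0.018, 0, -1.6, 0, 0], [0, 0, 0, 0, 0, 0, 0], [0, 0, 0, 0, 0, 0, 0]]}}

```text
time_s: 25.75
ee_pos: [0.5658, -0.0297, 0.1002]
orientation: [0.986, 0.104, 0.13, -0.015]
ft_force: [0.3, 0.1, -1.6]
opening: 0.101
```

Run:
```python
from geo import *
s=sync();print(where(s))
t,R=tcp(-.079,.040,15);seg(t,R,0,n=3,hold=2)
```

```text
('edge', array([-0.0784,  0.0002,  0.0601]), 'far', array([1.012e-01, 1.000e-04, 1.085e-01]), 'tilt', 15.06, 'roll', 0.09, array([ 0.3,  0.1, -1.6]))
[[-0.002, 0, 0.006, 0, 0, 0, 0], [-0.002, 0, 0.007, -0.1, 0, 0, 0], [-0.0018, 0.0001, 0.0064, 0.02, -0.06, -0.04, 0], [0, 0, 0, 0, 0, 0, 0], [0, 0, 0, 0, 0, 0, 0]]
```

Request:
{"fn": "carry_out", "kwargs": {"plan": [[-0.002, 0, 0.007, 0, 0, 0, 0], [-0.002, 0, 0.007, 0, 0, 0, 0], [-0.0015, 0, 0.005, 0, 0, 0, 0], [0, 0, 0, 0, 0, 0, 0], [0, 0, 0, 0, 0, 0, 0]]}}

```text
time_s: 26.25
ee_pos: [0.5656, -0.0295, 0.0803]
orientation: [0.986, 0.105, 0.13, -0.015]
ft_force: [-0.3, -0.7, -2.8]
opening: 0.105
```

```bash
python3 snap.py 16 side top wrist;python3 - <<'E'
from geo import *
from h import *
s=sync();print(where(s))
crop(cv2.imread('pics/side_16.png'),'pics/s16c.png',230,160,350,270,6)
t,R=tcp(-.092,.040,15);seg(t,R,0,n=4,hold=2)
E
```

```text
26.35 [ 0.5661 -0.0296  0.0808] [ 0.9858  0.1046  0.1306 -0.0143] [ 0.2 -0.2 -2.4] 0.104
('edge', array([-0.078 ,  0.0002,  0.0408]), 'far', array([0.1016, 0.0002, 0.0892]), 'tilt', 15.11, 'roll', 0.05, array([ 0. , -0.4, -2.4]))
[[-0.003, 0, -0.001, 0, 0, 0, 0], [-0.004, 0, 0, 0, -0.1, 0, 0], [-0.003, 0, -0.001, 0, 0, 0, 0], [-0.0037, 0.0001, -0.0007, -0.05, -0.01, 0.01, 0], [0, 0, 0, 0, 0, 0, 0]]
[[0, 0, 0, 0, 0, 0, 0]]
```

View pics/s16c.png

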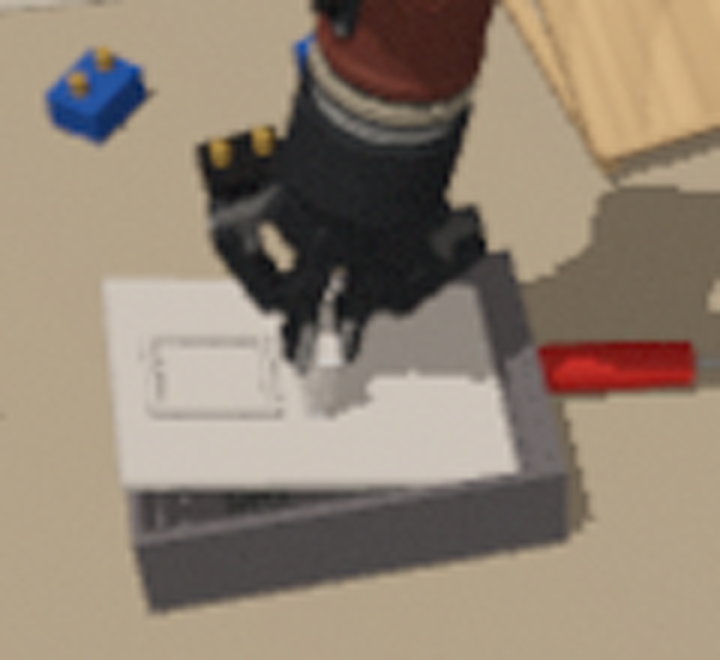

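View pics/wrist_16.png

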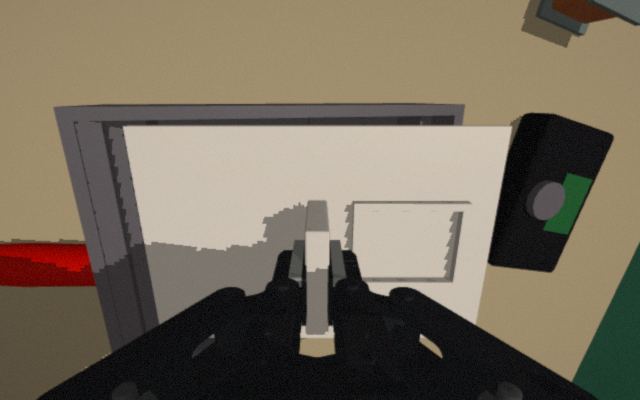

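Edge is down in the box just inside the lip. Slide it under.

Request:
{"fn": "carry_out", "kwargs": {"plan": [[-0.003, 0, -0.001, 0, 0, 0, 0], [-0.004, 0, 0, 0, 0, 0, 0], [-0.003, 0, -0.001, 0, 0, 0, 0], [-0.0035, 0, -0.0005, 0, 0, 0, 0], [0, 0, 0, 0, 0, 0, 0]]}}

```text
time_s: 26.9
ee_pos: [0.5517, -0.0324, 0.0792]
orientation: [0.986, 0.104, 0.13, -0.015]
ft_force: [-0.7, 0.5, -3.1]
opening: 0.103
```

Request:
{"fn": "carry_out", "kwargs": {"plan": [[0, 0, 0, 0, 0, 0, 0]]}}

```text
time_s: 27.0
ee_pos: [0.5524, -0.0325, 0.0795]
orientation: [0.986, 0.104, 0.13, -0.014]
ft_force: [-0.3, 0.3, -2.1]
opening: 0.105
```

```bash
python3 snap.py 17 wrist;python3 - <<'E'
from geo import *
from h import *
s=sync();print(where(s))
crop(cv2.imread('pics/wrist_17.png'),'pics/w17c.png',40,80,240,280,4)
E
```

```text
27.0 [ 0.5524 -0.0325  0.0795] [ 0.9858  0.1045  0.1304 -0.0144] [-0.3  0.3 -2.1] 0.105
('edge', array([-0.092 ,  0.0002,  0.0394]), 'far', array([0.0876, 0.0002, 0.0878]), 'tilt', 15.08, 'roll', 0.06, array([ 1. , -0.2, -2.1]))
```

View pics/w17c.png

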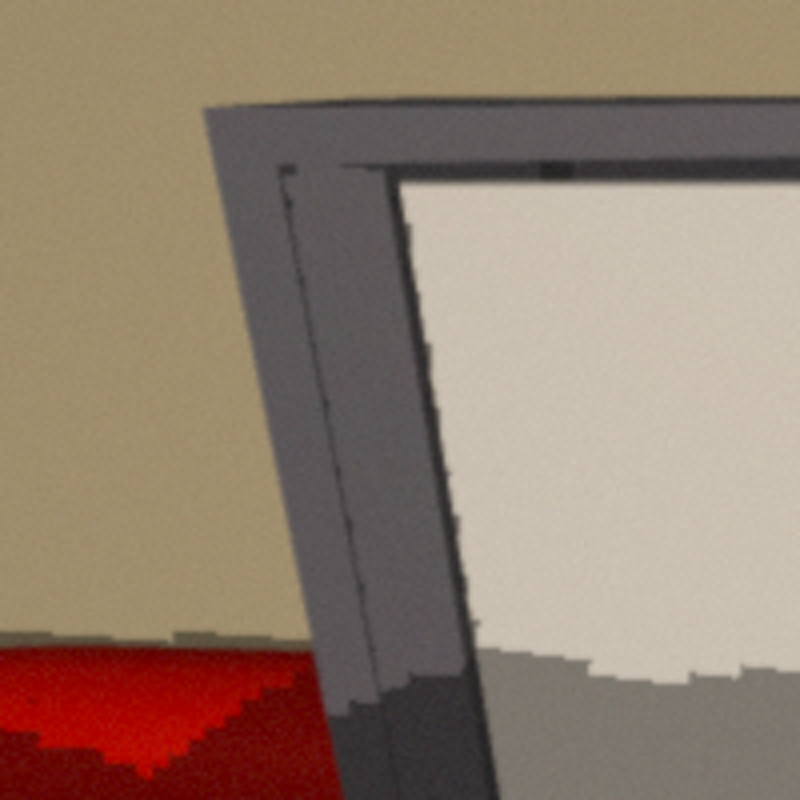

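Run:
```python
from geo import *
t,R=tcp(-.0922,.039,8);seg(t,R,0,n=3,hold=1)
t,R=tcp(-.0928,.0385,3);seg(t,R,0,n=3,hold=1)
```

```text
[[0, 0, 0.004, 0, -2.4, 0, 0], [0.001, 0, 0.004, 0, -2.3, 0, 0], [0.0005, 0.0002, 0.0039, -0.06, -2.38, 0, 0], [0, 0, 0, 0, 0, 0, 0]]
[[0, 0, 0.003, 0, -1.7, 0, 0], [0, 0, 0.003, 0, -1.6, 0, 0], [0.0006, 0, 0.0025, 0, -1.7, 0, 0], [0, 0, 0, 0, 0, 0, 0]]
```

Request:
{"fn": "carry_out", "kwargs": {"plan": [[0, 0, 0.004, 0, -2.4, 0, 0], [0.001, 0, 0.004, 0, -2.3, 0, 0], [0.0005, 0, 0.004, 0, -2.4, 0, 0], [0, 0, 0, 0, 0, 0, 0]]}}

```text
time_s: 27.45
ee_pos: [0.5578, -0.0314, 0.0682]
orientation: [0.992, 0.106, 0.07, -0.008]
ft_force: [0.5, -0.4, -1.9]
opening: 0.106
```

Run:
```python
from geo import *
s=sync();print(where(s))
t,R=tcp(-.0926,.0385,3);seg(t,R,0,n=3,hold=1)
```

```text
('edge', array([-0.0908,  0.    ,  0.0389]), 'far', array([0.0933, 0.0002, 0.0649]), 'tilt', 8.03, 'roll', 0.04, array([ 0.5, -0.4, -1.9]))
[[0, 0, 0.003, 0, -1.7, 0, 0], [0, 0, 0.003, 0, -1.7, 0, 0], [-0.0005, 0.0001, 0.0024, -0.05, -1.63, 0.05, 0], [0, 0, 0, 0, 0, 0, 0]]
```

Request:
{"fn": "carry_out", "kwargs": {"plan": [[-0.001, 0, 0.003, 0, -1.7, 0, 0], [0, 0, 0.003, 0, -1.7, 0, 0], [0, 0, 0.0025, 0, -1.6, 0, 0], [0, 0, 0, 0, 0, 0, 0]]}}

```text
time_s: 27.85
ee_pos: [0.5569, -0.0315, 0.0592]
orientation: [0.994, 0.106, 0.025, -0.003]
ft_force: [0.6, -0.3, -2.0]
opening: 0.104
```

Run:
```python
from geo import *
s=sync();print(where(s))
t,R=tcp(-.0930,.037,0);seg(t,R,0,n=3,hold=1)
```

```text
('edge', array([-0.0941,  0.0002,  0.038 ]), 'far', array([0.0917, 0.0004, 0.0475]), 'tilt', 2.91, 'roll', 0.07, array([ 0.6, -0.3, -2. ]))
[[0.001, 0, 0.002, 0, -1, 0, 0], [0, 0, 0.002, 0, -0.9, 0, 0], [0.0008, 0.0003, 0.0018, -0.07, -1.01, 0.05, 0], [0, 0, 0, 0, 0, 0, 0]]
```

Request:
{"fn": "carry_out", "kwargs": {"plan": [[0.001, 0, 0.002, 0, -1, 0, 0], [0, 0, 0.002, 0, -0.9, 0, 0], [0, 0, 0.0015, 0, -1, 0, 0], [0, 0, 0, 0, 0, 0, 0]]}}

```text
time_s: 28.25
ee_pos: [0.5576, -0.0312, 0.0537]
orientation: [0.994, 0.106, -0.0, -0.001]
ft_force: [0.1, 0.2, -2.1]
opening: 0.105
```

```bash
python3 snap.py 18 wrist
python3 - <<'E'
from geo import *
s=sync();print(where(s))
E
```

```text
28.25 [ 0.5576 -0.0312  0.0537] [ 9.944e-01  1.057e-01 -0.000e+00 -7.000e-04] [ 0.1  0.2 -2.1] 0.105
('edge', array([-0.0943,  0.0004,  0.0372]), 'far', array([0.0917, 0.0005, 0.0373]), 'tilt', 0.02, 'roll', 0.08, array([ 0.5, -0.2, -2.8]))
```

View pics/wrist_18.png

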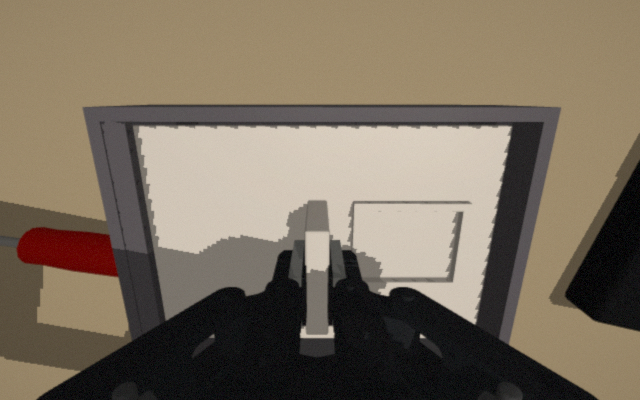

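Request:
{"fn": "carry_out", "kwargs": {"plan": [[0.001, 0, 0.001, 0, 0, 0, 0], [0, 0, 0.0005, 0, 0, 0, 0], [0, 0, 0, 0, 0, 0, 30], [0, 0, 0, 0, 0, 0, 30]]}}

```text
time_s: 28.7
ee_pos: [0.5593, -0.0312, 0.053]
orientation: [0.994, 0.105, 0.002, -0.0]
ft_force: [0.0, 0.0, -0.3]
opening: 0.302
```

Request:
{"fn": "carry_out", "kwargs": {"plan": [[0, 0, -0.025, 0, 0, 0, 40], [0, 0, -0.035, 0, 0, 0, 60], [0, 0, -0.04, 0, 0, 0, 60], [0, 0, 0, 0, 0, 0, 60]]}}

```text
time_s: 29.1
ee_pos: [0.564, -0.0321, 0.1599]
orientation: [0.994, 0.106, 0.008, 0.001]
ft_force: [1.1, -0.3, 0.6]
opening: 0.596
```

```bash
python3 snap.py 19 wrist side
python3 - <<'E'
from h import *
import pickle
np.set_printoptions(precision=4,suppress=True)
c=params()['wrist'];st,p,d=pickle.load(open('wrist_19.pkl','rb'))
from geo import Rb,b
crop(cv2.imread('pics/wrist_19.png'),'pics/w19c.png',130,70,500,320,2.1)
for u,v in [(180,130),(180,180),(300,130),(420,125),(440,180),(440,220),(200,240)]:
    print(u,v,Rb.inv().apply(pt(c,u,v,d[v,u],st)-b))
E
```

```text
29.15 [ 0.5621 -0.0318  0.157 ] [9.944e-01 1.055e-01 5.300e-03 6.000e-04] [ 0.  -0.7 -0.9] 0.597
180 130 [-0.0977  0.0488  0.0585]
180 180 [-0.1277 -0.0055  0.0001]
300 130 [-0.0076  0.047   0.0418]
420 125 [0.0899 0.051  0.0421]
440 180 [ 0.1292 -0.0061  0.0005]
440 220 [ 0.1344 -0.0489  0.0004]
200 240 [-0.0928 -0.0427  0.0582]
```

View pics/w19c.png

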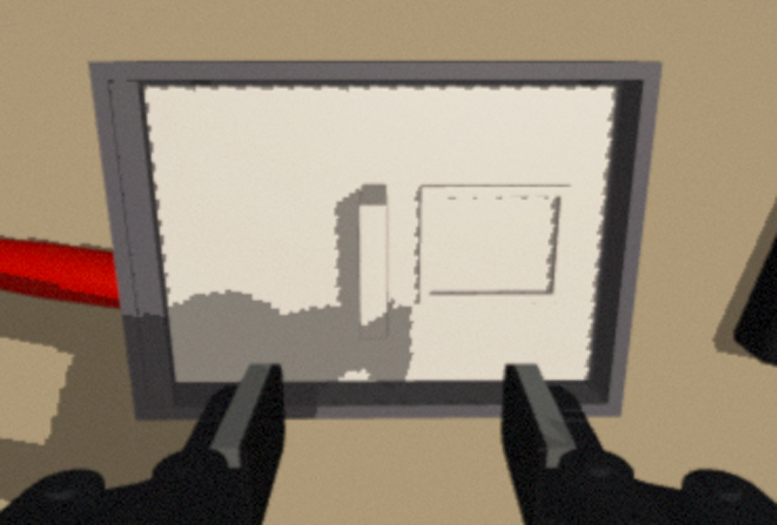

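Run:
```python
from plan import *
save([.559,-.031,.152],down(12.1))
seg([.580,-.237,.20],down(-65),75,ang=8.0,hold=3)
```

```text
[[-0.002, 0.021, -0.005, 0, 0, 7.7, 75], [0, 0.02, -0.005, 0, 0, 7.7, 75], [0.004, 0.021, -0.004, 0, 0, 7.7, 75], [0.005, 0.02, -0.005, 0, 0, 7.7, 75], [0.009, 0.018, -0.005, 0, 0, 7.8, 75]]
[[0.011, 0.018, -0.005, 0, 0, 7.7, 75], [0.013, 0.016, -0.005, 0, 0, 7.7, 75], [0.016, 0.014, -0.004, 0, 0, 7.7, 75], [0.017, 0.011, -0.005, 0, 0, 7.7, 75], [0.0183, 0.0098, -0.005, 0, 0, 7.7, 75]]
[[0, 0, 0, 0, 0, 0, 75], [0, 0, 0, 0, 0, 0, 75], [0, 0, 0, 0, 0, 0, 75]]
```

Request:
{"fn": "carry_out", "kwargs": {"plan": [[-0.002, 0.021, -0.005, 0, 0, 7.7, 75], [0, 0.02, -0.005, 0, 0, 7.7, 75], [0.004, 0.021, -0.004, 0, 0, 7.7, 75], [0.005, 0.02, -0.005, 0, 0, 7.7, 75], [0.009, 0.018, -0.005, 0, 0, 7.8, 75]]}}

```text
time_s: 29.7
ee_pos: [0.5677, -0.1342, 0.1741]
orientation: [0.973, -0.232, -0.002, -0.001]
ft_force: [0.4, -0.8, -0.3]
opening: 0.753
```

Request:
{"fn": "carry_out", "kwargs": {"plan": [[0.011, 0.018, -0.005, 0, 0, 7.7, 75], [0.013, 0.016, -0.005, 0, 0, 7.7, 75], [0.016, 0.014, -0.004, 0, 0, 7.7, 75], [0.017, 0.011, -0.005, 0, 0, 7.7, 75], [0.018, 0.01, -0.005, 0, 0, 7.7, 75]]}}

```text
time_s: 30.2
ee_pos: [0.5782, -0.2374, 0.1978]
orientation: [0.842, -0.54, -0.002, -0.001]
ft_force: [-0.5, -0.6, 0.5]
opening: 0.752
```

Request:
{"fn": "carry_out", "kwargs": {"plan": [[0, 0, 0, 0, 0, 0, 75], [0, 0, 0, 0, 0, 0, 75], [0, 0, 0, 0, 0, 0, 75]]}}

```text
time_s: 30.5
ee_pos: [0.5784, -0.2358, 0.1987]
orientation: [0.844, -0.536, -0.001, -0.001]
ft_force: [0.1, -0.2, -0.6]
opening: 0.752
```

```bash
python3 snap.py 20 wrist
python3 - <<'E'
from h import *
crop(cv2.imread('pics/wrist_20.png'),'pics/w20c.png',230,60,430,220,4)
from bench import monitor
print(monitor.read_state()['ee_pos'])
E
```

```text
30.5 [ 0.5784 -0.2358  0.1987] [ 0.8441 -0.5362 -0.0015 -0.001 ] [ 0.1 -0.2 -0.6] 0.752
[ 0.57854632 -0.23577872  0.19896748]
```

View pics/w20c.png

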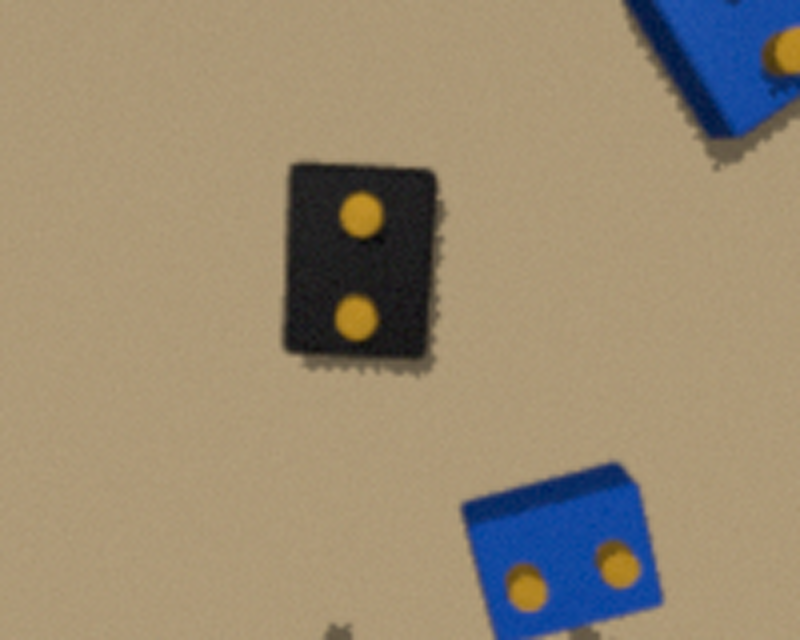

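Run:
```python
from h import *
import pickle
from plan import *
np.set_printoptions(precision=4,suppress=True)
c=params()['wrist'];st,p,d=pickle.load(open('wrist_20.pkl','rb'))
W=lambda x,y:(230+x/4-.35,60+y/4-.35)
C=np.array([atz(c,*W(*q),.026,st) for q in [(291,165),(436,172),(428,357),(283,351)]]);print(C,C.mean(0))
Q=[atz(c,*W(*q),.038,st) for q in [(362,214),(356,317)]];print(Q,(Q[0]+Q[1])/2)
v=(C[0]+C[1]-C[2]-C[3])/2;print(np.linalg.norm(v),np.degrees(np.arctan2(v[1],v[0])),np.degrees(np.arctan2(*(Q[0]-Q[1])[1::-1])))
w=C[1]-C[0]+C[2]-C[3];print(np.linalg.norm(w)/2,np.degrees(np.arctan2(w[1],w[0]))+90)
u,vv=W(360,262);print(pt(c,u,vv,d[int(vv+.5),int(u+.5)],st))
ctr=(C.mean(0)+(Q[0]+Q[1])/2)/2
save(st['ee_pos'],Rn.from_quat(st['orientation']))
yaw=np.degrees(np.arctan2(v[1],v[0]))
seg([ctr[0],ctr[1],.06],down(yaw-90),62,n=4)
seg([ctr[0],ctr[1],.009],down(yaw-90),62,n=4)
```

```text
[[ 0.6383 -0.1934  0.026 ]
 [ 0.6516 -0.2255  0.026 ]
 [ 0.611  -0.2434  0.026 ]
 [ 0.5969 -0.21    0.026 ]] [ 0.6244 -0.2181  0.026 ]
[array([ 0.6357, -0.2133,  0.038 ]), array([ 0.6136, -0.2222,  0.038 ])] [ 0.6246 -0.2178  0.038 ]
0.04449537484725098 22.814305811627005 21.929095291031192
0.035544850542512677 22.698424495674885
[ 0.6247 -0.2181  0.026 ]
[[0.001, -0.012, 0.035, 0, 0.1, 0.6, 62], [0.001, -0.013, 0.034, 0, 0, 0.6, 62], [0, -0.012, 0.035, 0, 0.1, 0.5, 62], [0.001, -0.0124, 0.0347, -0.01, 0.01, 0.63, 62]]
[[0, 0, 0.013, 0, 0, 0, 62], [0, 0, 0.012, 0, 0, 0, 62], [0, 0, 0.013, 0, 0, 0, 62], [0, 0, 0.013, 0, 0, 0, 62]]
```

Request:
{"fn": "carry_out", "kwargs": {"plan": [[0.001, -0.012, 0.035, 0, 0, 0.6, 62], [0.001, -0.013, 0.034, 0, 0, 0.6, 62], [0, -0.012, 0.035, 0, 0, 0.5, 62], [0.001, -0.0125, 0.0345, 0, 0, 0.6, 62], [0, 0, 0.018, 0, 0, 0, 62]]}}

```text
time_s: 31.05
ee_pos: [0.6244, -0.2167, 0.0399]
orientation: [0.833, -0.553, -0.003, -0.001]
ft_force: [-0.7, 0.2, 0.2]
opening: 0.615
```

Request:
{"fn": "carry_out", "kwargs": {"plan": [[0, 0, 0.016, 0, 0, 0, 62], [0, 0, 0.012, 0, 0, 0, 62], [0, 0, 0.006, 0, 0, 0, 62], [0, 0, 0, 0, 0, 0, 62], [0, 0, 0, 0, 0, 0, 62]]}}

```text
time_s: 31.55
ee_pos: [0.6265, -0.2201, 0.0111]
orientation: [0.832, -0.554, 0.001, -0.001]
ft_force: [-0.6, -0.1, 0.3]
opening: 0.621
```

Run:
```python
from plan import *
s=sync();R=Rn.from_quat(s['orientation']);print(s['ee_pos'],R.inv().apply(np.array([.6245,-.218,.006])-s['ee_pos']),R.as_euler('xyz',degrees=True),s['ft_force'])
```

```text
[ 0.62647793 -0.22005736  0.01112157] [-0.00266451  0.00104502  0.00511701] [-1.79839609e+02 -3.56761243e-02 -6.72983850e+01] [-0.5729299  -0.11173952  0.28795205]
```

Request:
{"fn": "carry_out", "kwargs": {"plan": [[-0.0015, 0.001, 0.003, 0, 0, 0, 62], [-0.001, 0, 0.001, 0, 0, 0, 62], [0, 0, 0, 0, 0, 0, 0], [0, 0, 0, 0, 0, 0, 0], [0, 0, 0, 0, 0, 0, 0]], "newtons": 30}}

```text
time_s: 32.05
ee_pos: [0.6241, -0.2176, 0.0062]
orientation: [0.833, -0.554, 0.0, -0.001]
ft_force: [-0.1, 0.8, 0.7]
opening: 0.413
```

Run:
```python
from geo import *
s=sync();p=s['ee_pos'];print(p,s['opening'],s['ft_force'])
save(p,down(-67.4))
t=b+Rb.apply([.048,0,.13]);print(t)
seg([p[0],p[1],.07],None,0,n=2)
seg(t,down(12.1-90),0,hold=3)
```

```text
[ 0.62414596 -0.21755918  0.00617726] 0.4132039370528048 [-0.12395009  0.82285966  0.69201714]
[ 0.6058336  -0.02123831  0.13      ]
[[0, 0, -0.0319, 0, 0, 0, 0], [0, 0, -0.0319, 0, 0, 0, 0]]
[[-0.038, -0.012, -0.012, 0, 0, 2.1, 0], [-0.038, -0.01, -0.012, 0, 0, 2.1, 0], [-0.038, -0.009, -0.012, 0, 0, 2.1, 0], [-0.039, -0.007, -0.012, 0, 0, 2.1, 0], [-0.0388, -0.0066, -0.012, 0, 0, 2.1, 0]]
[[0, 0, 0, 0, 0, 0, 0], [0, 0, 0, 0, 0, 0, 0], [0, 0, 0, 0, 0, 0, 0]]
```

Request:
{"fn": "carry_out", "kwargs": {"plan": [[0, 0, -0.032, 0, 0, 0, 0], [0, 0, -0.032, 0, 0, 0, 0], [-0.038, -0.012, -0.012, 0, 0, 2.1, 0], [-0.038, -0.01, -0.012, 0, 0, 2.1, 0], [-0.038, -0.009, -0.012, 0, 0, 2.1, 0]]}}

```text
time_s: 32.55
ee_pos: [0.6121, -0.099, 0.1064]
orientation: [0.8, -0.6, -0.0, -0.001]
ft_force: [0.7, -0.1, -1.7]
opening: 0.411
```

Request:
{"fn": "carry_out", "kwargs": {"plan": [[-0.039, -0.007, -0.012, 0, 0, 2.1, 0], [-0.039, -0.0065, -0.012, 0, 0, 2.1, 0], [0, 0, 0, 0, 0, 0, 0], [0, 0, 0, 0, 0, 0, 0], [0, 0, 0, 0, 0, 0, 0]]}}

```text
time_s: 33.05
ee_pos: [0.6046, -0.0218, 0.1295]
orientation: [0.778, -0.628, -0.0, -0.0]
ft_force: [-0.5, -0.3, -0.9]
opening: 0.412
```

```bash
python3 snap.py 21 wrist
python3 - <<'E'
from h import *
crop(cv2.imread('pics/wrist_21.png'),'pics/w21c.png',220,70,420,310,2.5)
from bench import monitor
s=monitor.read_state();print(s['ee_pos'],Rn.from_quat(s['orientation']).as_euler('xyz',degrees=True))
E
```

```text
33.05 [ 0.6046 -0.0218  0.1295] [ 7.783e-01 -6.279e-01 -4.000e-04 -4.000e-04] [-0.5 -0.3 -0.9] 0.412
[ 0.60455222 -0.02220725  0.12934305] [ 1.79996927e+02  7.10770897e-02 -7.78373649e+01]
```

View pics/wrist_21.png

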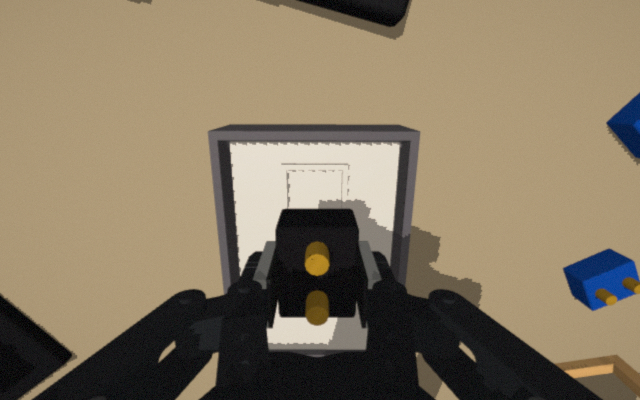

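View pics/w21c.png

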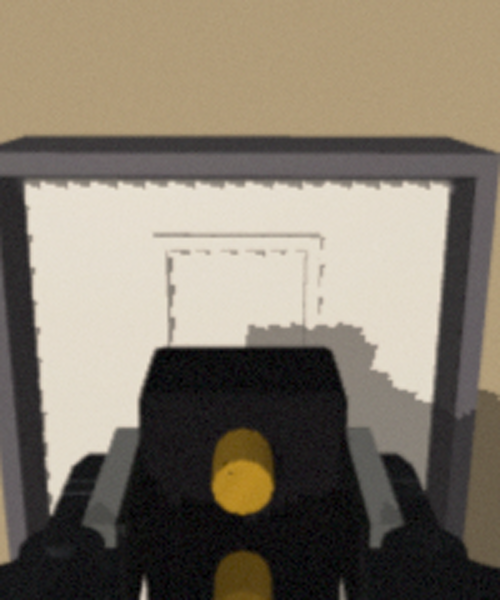

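Run:
```python
from h import *
from geo import Rb,b
import pickle
np.set_printoptions(precision=4,suppress=True)
c=params()['wrist'];st,p,d=pickle.load(open('wrist_21.pkl','rb'));T=c['T_tool_cam']
st['ee_pos']=np.array([.60457,-.022,.1294])
W=lambda x,y:(220+x/2.5-.3,70+y/2.5-.3)
for q in [(153,235),(322,235),(170,250),(306,250)]: print(q,'rib box',Rb.inv().apply(atz(c,*W(*q),.046,st)-b))
for q in [(-.0,.0,.0)]:pass
for q in [(22,185),(452,183)]: print('plate corner box z.041',Rb.inv().apply(atz(c,*W(*q),.041,st)-b))
for q in [(5,150),(-25,150),(483,150)]: print('rim inner/outer',Rb.inv().apply(atz(c,*W(*q),.058,st)-b))
def tz(x,y,zz):
    u,v=W(x,y);dv=T[:3,:3]@np.array([(u-c['cx'])/c['fx'],(v-c['cy'])/c['fy'],1]);return T[:3,3]+(zz-T[2,3])/dv[2]*dv
print('post',tz(243,487,-.032));print('front edge',tz(142,393,-.020),tz(346,393,-.020)); print('bottom',tz(158,348,.006),tz(330,348,.006))
u,v=W(243,410);u,v=int(u),int(v);print(d[v,u], T[:3,:3]@(np.array([(u-c['cx'])/c['fx'],(v-c['cy'])/c['fy'],1])*d[v,u])+T[:3,3])
# from wrist_19: recess in box frame (recess px crop 2.1)
st,p,d=pickle.load(open('wrist_19.pkl','rb'));W2=lambda x,y:(130+x/2.1-.3,70+y/2.1-.3)
for q in [(420,186),(570,186),(418,302),(600,88),(146,86)]: print('w19',q,Rb.inv().apply(atz(c,*W2(*q),.046 if q[0]<580 and q[0]>200 else .041,st)-b))
for q in [(90,63),(661,63),(136,417),(621,417)]: print('w19 rim',Rb.inv().apply(atz(c,*W2(*q),.058,st)-b))
```

```text
(153, 235) rib box [0.0762 0.0242 0.046 ]
(322, 235) rib box [ 0.0763 -0.0251  0.046 ]
(170, 250) rib box [0.0717 0.0193 0.046 ]
(306, 250) rib box [ 0.0718 -0.0205  0.046 ]
plate corner box z.041 [0.0899 0.0626 0.041 ]
plate corner box z.041 [ 0.0908 -0.0631  0.041 ]
rim inner/outer [0.1015 0.0616 0.058 ]
rim inner/outer [0.1015 0.0697 0.058 ]
rim inner/outer [ 0.1019 -0.0661  0.058 ]
post [ 0.0017 -0.0125 -0.032 ]
front edge [-0.0154 -0.0235 -0.02  ] [ 0.019  -0.0235 -0.02  ]
bottom [-0.0154 -0.0223  0.006 ] [ 0.0191 -0.0223  0.006 ]
0.13213798 [ 0.0013 -0.0216 -0.0219]
w19 (420, 186) [0.0188 0.0256 0.046 ]
w19 (570, 186) [0.0778 0.0255 0.046 ]
w19 (418, 302) [ 0.0186 -0.0229  0.046 ]
w19 (600, 88) [0.0877 0.0625 0.041 ]
w19 (146, 86) [-0.0854  0.0632  0.041 ]
w19 rim [-0.0983  0.0717  0.058 ]
w19 rim [0.1032 0.0719 0.058 ]
w19 rim [-0.0984 -0.0687  0.058 ]
w19 rim [ 0.1039 -0.0704  0.058 ]
```

Run:
```python
from geo import *
from bench import monitor
s=monitor.read_state();save(s['ee_pos'],Rn.from_quat(s['orientation']))
print(Rb.inv().apply(s['ee_pos']-b))
seg(b+Rb.apply([.0458,.0015,.07]),down(-77.9),0,n=4)
```

```text
[ 0.04654398 -0.00067882  0.12934305]
[[-0.001, 0, 0.015, 0, 0, 0, 0], [0, 0, 0.015, 0, 0, 0, 0], [-0.001, 0.001, 0.015, 0, 0.1, 0, 0], [-0.0001, -0.0003, 0.0143, 0, -0.03, 0.06, 0]]
```

Request:
{"fn": "carry_out", "kwargs": {"plan": [[-0.001, 0, 0.02, 0, 0, 0, 0], [0, 0, 0.018, 0, 0, 0, 0], [-0.001, 0.001, 0.014, 0, 0, 0, 0], [0, 0, 0.007, 0, 0, 0, 0], [0, 0, 0, 0, 0, 0, 0]]}}

```text
time_s: 33.6
ee_pos: [0.6022, -0.0198, 0.0693]
orientation: [0.778, -0.628, -0.002, 0.0]
ft_force: [0.7, 0.1, 0.4]
opening: 0.418
```

Request:
{"fn": "carry_out", "kwargs": {"plan": [[0, 0, 0, 0, 0, 0, 0], [0, 0, 0, 0, 0, 0, 0]]}}

```text
time_s: 33.8
ee_pos: [0.6046, -0.0196, 0.0722]
orientation: [0.778, -0.628, 0.001, -0.001]
ft_force: [-1.8, -0.9, -1.0]
opening: 0.417
```

```bash
python3 snap.py 22 wrist
python3 - <<'E'
from geo import *
from h import *
from bench import monitor
s=monitor.read_state();save(s['ee_pos'],Rn.from_quat(s['orientation']))
print(Rb.inv().apply(s['ee_pos']-b),Rn.from_quat(s['orientation']).as_euler('xyz',degrees=True))
crop(cv2.imread('pics/wrist_22.png'),'pics/w22c.png',220,70,420,310,2.5)
E
```

```text
33.8 [ 0.6046 -0.0196  0.0722] [ 0.7783 -0.6279  0.0008 -0.0014] [-1.8 -0.9 -1. ] 0.417
[0.04712543 0.00190734 0.07226998] [-1.79816670e+02  2.16615969e-02 -7.77807918e+01]
```

View pics/w22c.png

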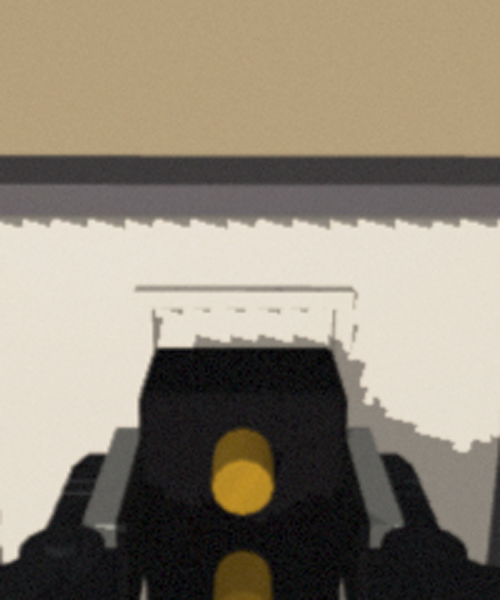

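Request:
{"fn": "carry_out", "kwargs": {"plan": [[0, 0.0013, 0.008, 0, 0, 0, 0], [0, 0, 0.006, 0, 0, 0, 0], [0, 0, 0.004, 0, 0, 0, 0], [0, 0, 0, 0, 0, 0, 0], [0, 0, 0, 0, 0, 0, 0]]}}

```text
time_s: 34.35
ee_pos: [0.6021, -0.0195, 0.0527]
orientation: [0.778, -0.628, -0.0, -0.001]
ft_force: [0.7, 0.3, -0.9]
opening: 0.414
```

```bash
python3 snap.py 23 wrist
python3 - <<'E'
from geo import *
from h import *
import pickle
c=params()['wrist']
from bench import monitor
s=monitor.read_state()
print(Rb.inv().apply(s['ee_pos']-b),s['ft_force'])
crop(cv2.imread('pics/wrist_23.png'),'pics/w23c.png',220,70,420,310,2.5)
E
```

```text
34.35 [ 0.6021 -0.0195  0.0527] [ 7.784e-01 -6.278e-01 -4.000e-04 -7.000e-04] [ 0.7  0.3 -0.9] 0.414
[0.04497634 0.00234231 0.05303633] [-0.69660673  0.13886003 -1.29413484]
```

View pics/w23c.png

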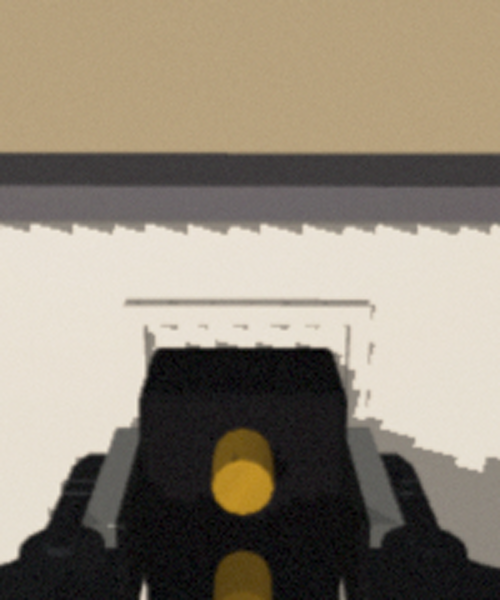

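Run:
```python
from h import *
import pickle
np.set_printoptions(precision=4,suppress=True)
c=params()['wrist'];st,p,d=pickle.load(open('wrist_23.pkl','rb'));T=c['T_tool_cam']
W=lambda x,y:(220+x/2.5-.3,70+y/2.5-.3)
def tz(x,y,zz):
    u,v=W(x,y);dv=T[:3,:3]@np.array([(u-c['cx'])/c['fx'],(v-c['cy'])/c['fy'],1]);return T[:3,3]+(zz-T[2,3])/dv[2]*dv
zr=.0529-.046; zf=.0529-.041
print('outer',tz(125,300,zr),tz(371,300,zr),'dash',tz(248,326,zr),tz(248,326,zf),'inner sides',tz(147,340,zr),tz(350,340,zr),'term',tz(157,348,.006),tz(331,348,.006))
```

```text
outer [-0.0217 -0.0321  0.0069] [ 0.027  -0.0321  0.0069] dash [ 0.0027 -0.0267  0.0069] [ 0.0027 -0.025   0.0119] inner sides [-0.0176 -0.0237  0.0069] [ 0.0232 -0.0237  0.0069] term [-0.0156 -0.0223  0.006 ] [ 0.0193 -0.0223  0.006 ]
```

Request:
{"fn": "carry_out", "kwargs": {"plan": [[0.0008, -0.002, 0, 0, 0, 0, 0], [0, 0, 0, 0, 0, 0, 0], [0, 0, 0, 0, 0, 0, 0]]}}

```text
time_s: 34.7
ee_pos: [0.6047, -0.02, 0.0533]
orientation: [0.778, -0.628, 0.0, -0.001]
ft_force: [-0.3, -0.6, -1.2]
opening: 0.409
```

```bash
python3 snap.py 24 wrist
python3 - <<'E'
from geo import *
from h import *
from bench import monitor
s=monitor.read_state()
print(Rb.inv().apply(s['ee_pos']-b),s['ft_force'])
crop(cv2.imread('pics/wrist_24.png'),'pics/w24c.png',260,140,380,250,6.5)
E
```

```text
34.7 [ 0.6047 -0.02    0.0533] [ 7.783e-01 -6.278e-01  1.000e-04 -1.000e-03] [-0.3 -0.6 -1.2] 0.409
[0.04710463 0.00146265 0.05330297] [-0.40722631 -0.39810389 -0.97923264]
```

View pics/w24c.png

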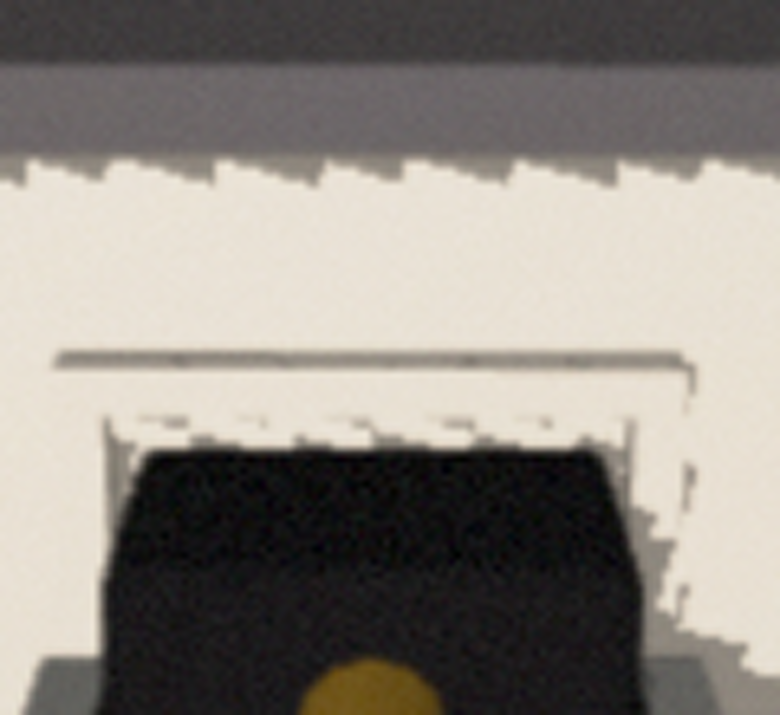

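Request:
{"fn": "carry_out", "kwargs": {"plan": [[0, 0, 0.002, 0, 0, 0, 0], [0, 0, 0.002, 0, 0, 0, 0], [0, 0, 0, 0, 0, 0, 0]]}}

```text
time_s: 35.05
ee_pos: [0.604, -0.0199, 0.0485]
orientation: [0.778, -0.628, -0.001, -0.001]
ft_force: [0.3, 0.9, -0.8]
opening: 0.418
```

Request:
{"fn": "carry_out", "kwargs": {"plan": [[0, 0, 0.001, 0, 0, 0, 0], [0, 0, 0, 0, 0, 0, 0]]}}

```text
time_s: 35.25
ee_pos: [0.6043, -0.0199, 0.0479]
orientation: [0.778, -0.628, -0.0, -0.001]
ft_force: [-0.2, -0.4, -1.3]
opening: 0.408
```

Request:
{"fn": "carry_out", "kwargs": {"plan": [[0, 0, 0, 0, 0, 0, 55], [0, 0, 0, 0, 0, 0, 55], [0, 0, -0.02, 0, 0, 0, 55], [0, 0, -0.035, 0, 0, 0, 55], [0, 0, -0.045, 0, 0, 0, 55]]}}

```text
time_s: 35.75
ee_pos: [0.6023, -0.0198, 0.1468]
orientation: [0.778, -0.628, -0.002, 0.0]
ft_force: [0.7, 0.8, 0.3]
opening: 0.55
```

Request:
{"fn": "carry_out", "kwargs": {"plan": [[0, 0.015, -0.045, 0, 0, 0, 55], [0, 0.02, -0.04, 0, 0, 0, 55], [0, 0, 0, 0, 0, 0, 55], [0, 0, 0, 0, 0, 0, 55]]}}

```text
time_s: 36.15
ee_pos: [0.5709, -0.0278, 0.2351]
orientation: [0.778, -0.628, 0.002, -0.002]
ft_force: [0.2, 0.5, -0.3]
opening: 0.545
```

```bash
python3 snap.py 25 wrist side top
python3 - <<'E'
from h import *
import pickle
from geo import Rb,b
np.set_printoptions(precision=4,suppress=True)
c=params()['wrist'];st,p,d=pickle.load(open('wrist_25.pkl','rb'))
print(st['ft_force'],st['ee_pos'])
# height map in box frame
v,u=np.mgrid[0:400:1,0:640:1];u=u.ravel();v=v.ravel();dd=d[v,u];k=dd>0
X=np.array([pt(c,a,e,z,st) for a,e,z in zip(u[k],v[k],dd[k])]);L=Rb.inv().apply(X-b)
def med(x0,x1,y0,y1):
    m=(L[:,0]>x0)&(L[:,0]<x1)&(L[:,1]>y0)&(L[:,1]<y1)&(L[:,2]<.12);return m.sum(),np.median(L[m,2]) if m.sum() else None
print('plate +y',med(-.07,.08,.04,.055),'-y',med(-.07,.08,-.055,-.04),'far',med(.08,.088,-.05,.05),'near',med(-.08,-.06,-.05,.05))
print('term top',med(.028,.064,.009,.015),med(.028,.064,-.015,-.009),'ends',med(.026,.03,-.015,.015),med(.062,.066,-.015,.015))
crop(cv2.imread('pics/wrist_25.png'),'pics/w25c.png',190,60,450,260,3)
crop(cv2.imread('pics/side_25.png'),'pics/s25c.png',190,170,390,400,2.6)
E
```

```text
36.25 [ 0.5693 -0.0274  0.2316] [ 7.783e-01 -6.278e-01 -1.200e-03 -3.000e-04] [-0.4 -0.1 -1.4] 0.551
[ 0.2074  0.4884 -0.2854] [ 0.5709 -0.0278  0.2351]
plate +y (np.int64(1837), np.float64(0.04187996270753097)) -y (np.int64(1837), np.float64(0.04191199573139642)) far (np.int64(774), np.float64(0.04190874890150356)) near (np.int64(1345), np.float64(0.04191589504965393))
term top (np.int64(222), np.float64(0.06788319709053056)) (np.int64(223), np.float64(0.06793874869411187)) ends (np.int64(111), np.float64(0.06803332556671965)) (np.int64(131), np.float64(0.06807185628030399))
```

View pics/w25c.png

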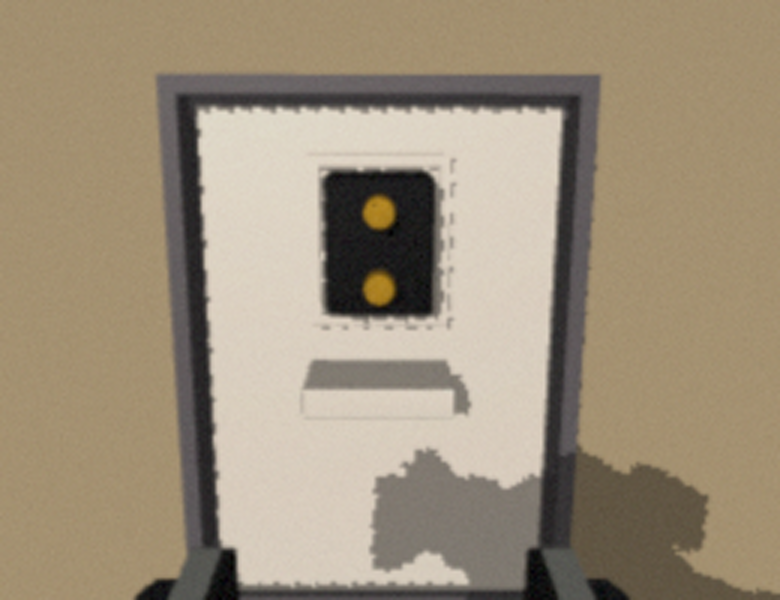

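View pics/s25c.png

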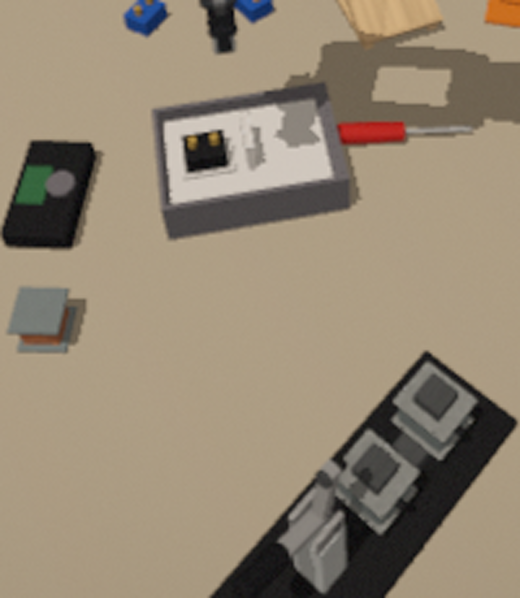

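View pics/top_25.png

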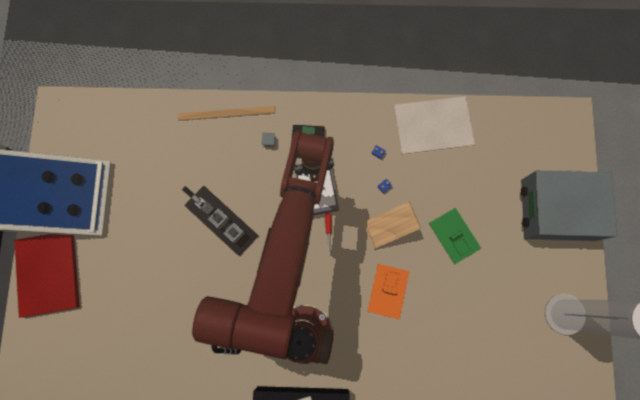

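Everything is in place: the plate is level at 0.0419 m on all sides, the terminal sits flat in the recess with its top at 0.068 m, the clamp is open and the bystanders are untouched. I'm handing it in.

Run:
```python
from bench import job
print(job.sign_off())
```

```text
the job is handed in; nothing more can be done
None
```

The transformer parts are packed and the job was handed in at about 36 s of the 72 s allowed. The handle was flipped and the clamp left open. Both bars then went into their cavities, the divider's edge went under the lip, and the terminal block went into the recess.

**Last checks:**
- **Long bar:** I set it down on the table once to grip it higher, so the fingers would clear the cavity ribs. Its top read about 31 mm above the table, against 30 mm expected.
- **Short bar:** It lies flat in its cavity. Its top read 30–31 mm.
- **Divider:** The plate read 41.9 mm on all four sides, against 41 mm expected. It lies about 1.5–2 mm towards the lip, within its play. Forces while tucking and lowering stayed near its own weight.
- **Terminal:** It is flat in the recess, with its top at 68 mm against 67 mm expected.
- **Clamp and bystanders:** The last pictures show the clamp still open, and the screwdriver, meter, spare coil and look-alikes where they were.

No final check failed. Two measurements disagreed along the way: a picture taken while the arm was still swinging was about 2 mm off, and one reading of the terminal's place in the recess was about 2 mm off. I settled the second with a fresh close picture before releasing the block.

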